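Clear a finished 3D print: covers off the build sheet, support core out of the sleeve

ROBOT

A 6-joint arm with a two-finger parallel gripper is mounted at the origin on the work surface. World frame = base frame: x ahead of the robot, y to its left, z up, the work surface at z = 0. Lengths are in m, angles in degrees, forces in N, time in s.
With the tool pointing down it reaches from about 0.3 to 0.85 m from the base axis. Payload 4.2 kg.
Tool frame: the origin (TCP) lies at the centre of the arm's flange, where the gripper is bolted on; the fingertips stand 191 mm ahead of it and the grasp point (between the pads) lies 172 mm ahead of it; z points along the fingers, y is the direction in which the jaws open and shut (so a half turn about z gives the same grasp; the last joint's range is limited). The gripper opens to 91 mm and grips with 3 to 60 N. Pads are 32 mm wide; open, the fingers measure 118 mm over their backs; the gripper's body (76 mm by 178 mm) begins 60 mm behind the grasp point.
Start: joints at [-74.083, 18.312, 89.639, -0, 72.044, -1.146], TCP at [0.169, -0.55, 0.405] pointing down, gripper open.
Joint ranges: [-177.97, 177.97], [-48.28, 115.42], [12.27, 149.76], [-77.06, 257.06], [2.81, 150.46], [-146.56, 146.56]. Speed limits (degrees/s): [147.25, 147.25, 180, 180, 180, 180].

INTERFACE

Orientations are given as a 3x3 rotation matrix whose columns are the frame's x, y, z axes.
In Python, from workcell import manip gives the robot as it stands.
- The arm moves only by the tool send_rows, never from a script. Its argument "motion" is one flat list of numbers, 7 for each row, row after row: the gripper command: -1 is shut, 1 is fully open, values between are in proportion, then the shift along the tool's x, y, z scaled (see below), then the turn, a rotation vector about the tool's x, y, z scaled (see below). In form: [hand, dx, dy, dz, ax, ay, az, hand, dx, dy, dz, ax, ay, az, ...]. A call has 1 to 20 rows; each row shifts and turns the commanded pose from where the row before left it, along the tool's axes as they then stand; what a row does not reach is not made up. The controller multiplies each number of a shift by 3 cm and each number of a turn by 4 degrees. A row lasts 1/10 s, in which the tool goes at most 50 mm and 8.59 degrees, less where a joint would pass 70% of its speed; a pose out of reach is approached as far as the arm can. A call with a number of a shift or a turn outside -1 to 1 is refused whole. A call with a gripper value outside its range is refused whole. The fingers move at their own pace and stop on an object; "grip_force" is the grip in N (left out, the last holds). Time passes only in rows, so rows that do not move let the fingers close. It gives the time, the measured TCP pose, the force and the opening at its end, in the units of the state.
- manip.sense(): the state, without advancing time (a new reading comes with each control period).
- manip.snapshot(name): name is "scene" or "top" or "wrist"; returns a dict with "color" (420x560x3 uint8, red, green, blue), "depth" (420x560 float32, m along the optical axis (not along the pixel's ray), 0 where there is no reading), "fx", "fy", "cx", "cy" (pixels), "view" (4x4, takes a point from world to camera coordinates); the wrist camera has in their place "hand_eye" (4x4, takes a point from camera to tool coordinates, whose origin is the TCP and whose axes are the flange's). Camera axes: x right, y up, looking along -z (the intrinsics and any distortion apply to the point x, -y, -z); pixel columns grow to the right and rows downward; lengths in m; the calibration is good to about 2 mm. A picture is of the moment at which its call begins: read the wrist's pose just before it.
- manip.hand_in(): hands the job in, once; it reports no verdict.
Trained networks look in the newest picture that a camera, given by its name, has taken for a name from the list of things; names that differ only in an ending like _2 or _b are one class to them, and where a whole thing is asked for, a point or a joint stands for the part that bears it (a point fixed in the world has none). Each returns a list of dicts, best first, with "conf" (0 to 1); they miss things now and then, are a little off and sometimes report something else, mostly with a low value. They report only what shows in the picture. A call takes as long as a camera call. They do not tell look-alikes from the thing itself.
- manip.find_in(camera, target): "bbox" ([left, top, width, height] in pixels, round what is visible of it).
- manip.regions_of(camera, target): "pixels" (420x560 bool, what is visible of it) and "bbox" ([left, top, width, height] in pixels, round what is visible of it).
The state is a dict: "time_s": time; "joints": joint angles; "joint_velocities": joint speeds; "joint_efforts": joint torques, N m; "eef_pos": TCP position; "eef_rot": TCP orientation; "wrist_force": force on the tool from outside, world axes, zero at the start; "ft_torque": the same for the moment, N m; "width": finger opening in m.
Only numpy, scipy, OpenCV 4.12 (cv2) and the standard library are available. Lean on these libraries where they do the work, as an engineer would, in place of code of your own. Each camera call takes 0.05 s, during which the arm holds its last target. There are 200 camera calls.

TASK

Finish the print job on this bench: with the spatula, never with the fingers, lift every flat round cover off the build sheet and tip it onto the finished-parts tray so that each lies flat on the tray floor, right way up. With the wooden push rod, push the brown support core out of the far end of the sleeve held in the vise so that it drops into the scrap bin behind, then leave both tools lying on the rubber mat and everything else on the bench where it was.

Things in the scene. Friction and masses are not known exactly. Their poses are not given: they have to be found in the camera images.
- cover1_mid (a point): centre of a flat round ivory plastic cover, 60 mm across, 6 mm thick, about 30 g, lower edge chamfered 2.5 mm; z is up out of its top face (thin ring line, four dark screw recesses). Two or all of the three covers are present, lying on the build sheet (None if absent)
- cover2_mid (a point): the same for the second cover (None if absent)
- cover3_mid (a point): the same for the third cover (None if absent)
- bed: dark build sheet in its carrier, 160 mm (x) by 260 mm (y), fixed; origin at the centre of its underside, sheet 4 mm above the bench. A rim 6 mm wide stands 8 mm above the sheet along the far (+x), left and right edges; the near (-x) edge is open. It lies left or right of the vise, x pointing roughly away from the robot
- tray: low aluminium finished-parts tray, 180 mm (x) by 260 mm (y), fixed; origin at the centre of its underside, floor 4 mm above the bench, rim 4 mm thick all round standing 6 mm above the floor. It lies on the other side of the vise from the build sheet
- mat: dark rubber tool mat, 150 mm (x) by 220 mm (y) and 2 mm thick, fixed; origin at the centre of its underside
- spatula_grip (a point): middle of the wooden handle of the cranked spatula (130 g), a bar 20 mm wide and 24 mm high along x, from 40 mm behind this point to 30 mm ahead of it. x points along the tool towards the blade tip, z up. The blade is parallel to the handle, 58 mm lower. The tool stands by itself on its blade, handle in the air; it starts on the mat
- pushrod_grip (a point): balance point of the wooden push rod (50 g), on its axis, in its square handle (24 by 24 mm, from 60 mm behind this point to 20 mm ahead); from there a round rod 12 mm in diameter runs on, its tip 135 mm ahead of this point. x points along the tool to the tip. It lies on a flat of the handle, axis 12 mm above the mat; it starts on the mat
- sleeve_in (a point): centre of the near mouth of the ivory sleeve clamped in the vise; x points along its level axis to the far end. Sleeve 90 mm long, 34 mm outside (42 mm end collars), bore 23 mm, axis 105 mm above the bench. Sleeve and vise are fixed; vise jaws 66 mm along x, 48 mm to either side, top 125 mm above the bench; base 100 by 120 mm; screw handle reaches 85 mm to the right
- sleeve_out (a point): centre of the far mouth of the sleeve, 90 mm beyond sleeve_in; same axes
- core_mid (a point): centre of the brown support core, a plug 20 mm in diameter and 30 mm long (x along its axis), 12 g, that lies somewhere near the middle of the bore and is held there only by friction
- bin: open black scrap bin, 110 mm (x) by 130 mm (y), 55 mm high, walls 3 mm, fixed; origin at the centre of its underside; it stands behind the vise below the far mouth of the sleeve
- gluestick: bystander: white glue stick standing upright, 29 mm in diameter, 98 mm tall; origin at the centre of its underside
- jar: bystander: small clear jar with a black cap, 52 mm in diameter, 62 mm tall; origin at the centre of its underside
- calipers: bystander: digital calipers lying flat, 190 mm long, 15 mm thick; origin under the middle
- cutters: bystander: flush cutters lying flat, 140 mm long, 12 mm thick; origin under the middle
- bracket: bystander: printed blue bracket, 75 by 55 by 32 mm; origin at the centre of its underside
- clipblock: bystander: printed red block, 70 by 30 by 22 mm; origin at the centre of its underside
- spatula_mid (a point): balance point of the spatula: on its centre line, 66 mm ahead of spatula_grip and 42 mm below it; same axes
- spatula_tip (a point): middle of the blade's tip edge, on the flat underside: 142 mm ahead of spatula_grip and 58 mm below it; same axes. Steel blade 50 mm wide, 2 mm thick, 94 mm long back from here; its last 27 mm thin down to 0.4 mm. The shank leaves its rear 10 mm. Polished: a cover lies on it if carried level and smoothly, and slides off beyond about 10 to 15 degrees of tilt
Things that resemble listed ones, but are neither listed nor needed, are in the scene too. Leave any blue look-alike of the part that bears cover3_mid alone. Leave any green look-alike of the part that bears spatula_grip alone.

How it is judged:
By the outcome, as a careful person would: the job done as asked, in the order asked, and still so for the second after the job is handed in, with the robot touching nothing.
Of cover1, cover2, cover3 only 2 to 3 are there at a start; the rules pass over those that are not, and their reading is None.
At some moment in a run one of cover1, cover2, cover3 may be knocked a few centimetres aside while the robot is not near it.
It also fails if it takes over 210 s, if anything falls off the work surface, if the arm or the gripper's body presses on something with over 40 N, if the wrist force passes 120 N, or if a joint passes its speed limit or range.

## Working session

There is one attempt and no reset: what is moved stays moved. The work goes in short steps, Python scripts to look and compute and a tool call to move; the robot and the scene stay as the last step left them, time stands still between calls to the robot, and variables do not carry over. Pictures are saved under pics/ and viewed, about 12 in all and at most 16, crops included, and the job is handed in when it is done.

Besides the shell and the picture viewer there is one more tool, called by a JSON object that holds its "name" and its "arguments". send_rows: Moves the arm, as the interface text tells. Its arguments: {"type":"object","properties":{"motion":{"type":"array"},"grip_force":{"type":"number"}},"required":["motion"]}

```bash
mkdir -p pics; ls
cat > h.py <<'E'
import numpy as np, cv2
from workcell import manip
def snap(c,name=None):
    s=manip.sense(); d=manip.snapshot(c)
    if c=='wrist':
        T=np.eye(4);T[:3,:3]=np.array(s['eef_rot']);T[:3,3]=s['eef_pos']
        d['c2w']=T@np.array(d['hand_eye'])
    else: d['c2w']=np.linalg.inv(np.array(d['view']))
    if name: cv2.imwrite('pics/'+name+'.png',d['color'][:,:,::-1])
    return d
def cloud(d):
    z=d['depth'];v,u=np.mgrid[:z.shape[0],:z.shape[1]]
    P=np.stack([(u-d['cx'])/d['fx']*z,-(v-d['cy'])/d['fy']*z,-z,np.ones_like(z)],-1)
    W=(P@d['c2w'].T)[...,:3]; W[z<=0]=np.nan
    return W
def st():
    s=manip.sense();print(s['time_s'],np.round(s['eef_pos'],4),np.round(s['joints'],1),s['width'],np.round(s['wrist_force'],1));print(np.round(s['eef_rot'],4).tolist());return s
E
python3 - <<'E'
from h import *
st()
for c in ('top','scene'):
    d=snap(c,c); W=cloud(d); np.save(c+'.npy',W); print(c,[k for k in d],d['fx'],np.round(d['c2w'],3).tolist())
    for n in ['cover1_mid','bed','tray','mat','spatula_grip','pushrod_grip','sleeve_in','core_mid','bin','gluestick','jar','calipers','cutters','bracket','clipblock']:
        try: R=manip.regions_of(c,n)
        except Exception as e: print(n,e); continue
        for r in R[:5]:
            if r['conf']<.3: continue
            p=W[r['pixels']];p=p[~np.isnan(p[:,0])]
            print(n,round(r['conf'],2),[int(x) for x in r['bbox']],np.round(np.median(p,0),3) if len(p) else None, np.round(np.percentile(p,[2,98],axis=0),3).tolist() if len(p) else None)
E
```

```text
pics
0.0 [ 0.1687 -0.5495  0.4039] [-74.1  18.4  89.7   0.   72.   -1.1] 0.09100304110092682 [-0.2 -0.5  0.6]
[[0.956, 0.2934, -0.0005], [0.2934, -0.956, 0.0017], [0.0001, -0.0018, -1.0]]
top ['color', 'depth', 'fx', 'fy', 'cx', 'cy', 'view', 'c2w'] 402.4193885227457 [[-0.103, 0.97, -0.219, 0.282], [-0.995, -0.099, 0.026, 0.021], [0.003, 0.22, 0.975, 1.131], [0.0, 0.0, 0.0, 1.0]]
cover1_mid 0.72 [386, 166, 13, 18] [ 0.611 -0.341  0.011] [[0.586, -0.367, 0.006], [0.638, -0.316, 0.015]]
cover1_mid 0.45 [357, 173, 17, 20] [ 0.606 -0.268  0.01 ] [[0.58, -0.294, 0.006], [0.633, -0.242, 0.015]]
bed 0.76 [323, 155, 88, 57] [ 0.579 -0.266  0.005] [[0.517, -0.392, 0.0], [0.677, -0.14, 0.014]]
tray 0.96 [135, 156, 99, 77] [0.62  0.264 0.005] [[0.532, 0.136, -0.0], [0.711, 0.389, 0.012]]
mat 0.67 [238, 206, 81, 59] [0.471 0.029 0.002] [[0.407, -0.096, -0.002], [0.552, 0.117, 0.008]]
spatula_grip 0.68 [120, 330, 71, 59] [0.188 0.342 0.003] [[0.123, 0.283, -0.003], [0.24, 0.428, 0.072]]
spatula_grip 0.62 [245, 208, 64, 17] [ 0.514 -0.013  0.005] [[0.493, -0.08, -0.0], [0.541, 0.093, 0.074]]
pushr
[... 2907 characters left out ...]
rs 0.44 [367, 298, 27, 21] [0.52  0.511 0.021] [[0.475, 0.473, 0.004], [0.554, 0.547, 0.038]]
calipers 0.35 [247, 205, 47, 18] [ 0.514 -0.01   0.007] [[0.49, -0.078, -0.003], [0.538, 0.099, 0.076]]
cutters 0.5 [229, 150, 34, 8] [ 0.356 -0.296  0.01 ] [[0.3, -0.322, 0.0], [0.408, -0.253, 0.017]]
bracket 0.83 [366, 300, 27, 20] [0.522 0.511 0.02 ] [[0.478, 0.472, -0.0], [0.554, 0.545, 0.038]]
clipblock 0.51 [164, 149, 19, 10] [ 0.572 -0.477  0.019] [[0.538, -0.497, 0.0], [0.602, -0.464, 0.029]]
clipblock 0.44 [218, 213, 42, 49] [0.679 0.043 0.091] [[0.622, -0.052, 0.003], [0.712, 0.083, 0.128]]
clipblock 0.33 [367, 301, 25, 20] [0.521 0.511 0.021] [[0.476, 0.474, 0.006], [0.554, 0.545, 0.038]]
```

Run:
```python
import cv2
a=cv2.imread('pics/top.png'); cv2.imwrite('pics/top2.png',cv2.resize(a[95:400,80:470],None,fx=2,fy=1.96,interpolation=cv2.INTER_CUBIC))
```

```text
(no output)
```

View pics/top2.png

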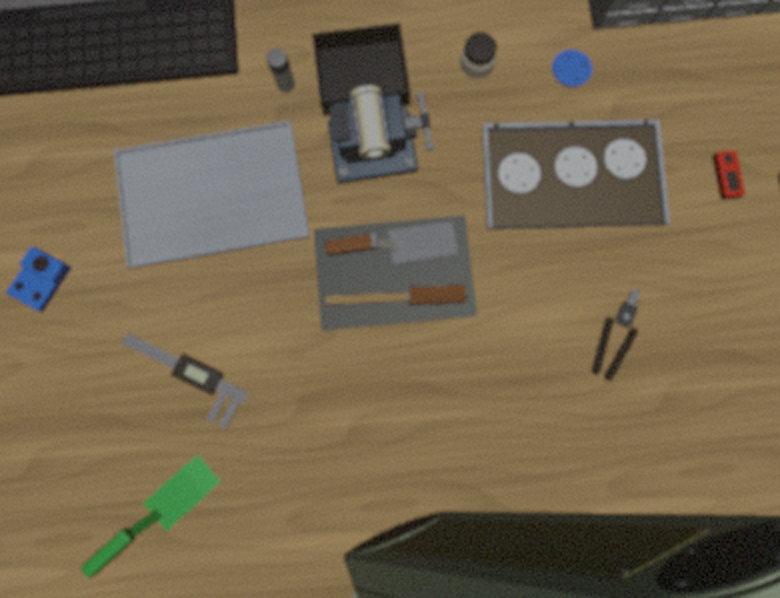

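The picture shows the bed on the right with three ivory covers at about (520,173), (575,166) and (625,159). The tray is on the left. The real spatula lies at (330–455,243) with its tip to the right, and the rod at (325–465,297) with its tip to the left. The green spatula and the blue disc are decoys. I'll move above the mat next.

{"name": "send_rows", "arguments": {"motion": [1,0,0,0,0,0,-1,1,0,0,0,0,0,-1,1,0,0,0,0,0,-1,1,0,0,0,0,0,-1,1,0,0,0,0,0,-1,1,0,0,0,0,0,-1,1,0,0,0,0,0,-1,1,0,0,0,0,0,-1,1,0,0,0,0,0,-1,1,0,0,0,0,0,-1,1,0,0,0,0,0,-1,1,0,0,0,0,0,-1,1,0,0,0,0,0,-1,1,0,0,0,0,0,-1,1,0,0,0,0,0,-1,1,0,0,0,0,0,-1,1,0,0,0,0,0,-1,1,0,0,0,0,0,-1]}}

```text
time_s: 3.4
eef_pos: [0.1687, -0.5497, 0.4048]
eef_rot: [[0.013, 1.0, 0.0], [1.0, -0.013, -0.0], [-0.0, 0.0, -1.0]]
wrist_force: [-0.6, -0.5, 0.5]
width: 0.0917
```

{"name": "send_rows", "arguments": {"motion": [1,1,0.6,0,0,0,0,1,1,0.6,0,0,0,0,1,1,0.6,0,0,0,0,1,1,0.6,0,0,0,0,1,1,0.6,0,0,0,0,1,1,0.6,0,0,0,0,1,1,0.6,0,0,0,0,1,1,0.6,0,0,0,0,1,1,0.6,0,0,0,0,1,1,0.6,0,0,0,0,1,1,0.6,0,0,0,0,1,1,0.6,0,0,0,0,1,1,0.6,0,0,0,0,1,1,0.6,0,0,0,0,1,1,0.6,0,0,0,0,1,1,0.6,0,0,0,0,1,1,0.6,0,0,0,0,1,1,0.6,0,0,0,0,1,0,0,0,0,0,0,1,0,0,0,0,0,0]}}

```text
time_s: 5.4
eef_pos: [0.5016, -0.0146, 0.4045]
eef_rot: [[0.015, 1.0, -0.001], [1.0, -0.015, -0.001], [-0.001, -0.001, -1.0]]
wrist_force: [-0.2, 0.1, -0.1]
width: 0.091
```

Run:
```python
from h import *
st()
d=snap('wrist','w1'); W=cloud(d); np.save('w1.npy',W); print(np.round(d['hand_eye'],3).tolist())
def rect(m,n):
    p=W[m]; p=p[~np.isnan(p[:,0])]; r=cv2.minAreaRect(p[:,:2].astype(np.float32)); print(n,len(p),np.round(np.array(r[0]),4),np.round(r[1],4),round(r[2],2),'z',np.round(np.percentile(p[:,2],[10,50,90]),4))
X,Y,Z=W[...,0],W[...,1],W[...,2]
rect((Z>.055)&(Z<.09)&(abs(Y)<.15)&(X<.56),'sp handle')
C=d['color'].astype(int); 
for n in ['spatula_grip','pushrod_grip','mat']:
    for r in manip.regions_of('wrist',n)[:2]: print(n,round(r['conf'],2),r['bbox']); rect(r['pixels'],n)
rect((Z>.02)&(Z<.032)&(X<.47)&(abs(Y)<.15),'rodhandle')
```

```text
5.4 [ 0.5016 -0.0146  0.4045] [-3.  11.7 98.9 -0.  69.4 -2.1] 0.09104312773791512 [-0.2  0.1 -0.1]
[[0.0146, 0.9999, -0.0007], [0.9999, -0.0146, -0.0005], [-0.0005, -0.0007, -1.0]]
[[0.0, 0.969, 0.246, 0.068], [1.0, -0.0, -0.0, -0.0], [-0.0, 0.246, -0.969, 0.021], [0.0, 0.0, 0.0, 1.0]]
sp handle 1378 [0.5107 0.0634] [0.0201 0.07  ] 2.74 z [0.0686 0.0707 0.0719]
spatula_grip 0.79 [267.7, 88.9, 45.7, 152.3]
spatula_grip 4126 [0.5144 0.0073] [0.0512 0.1821] 2.55 z [0.0022 0.0039 0.0713]
spatula_grip 0.19 [374.9, 105.2, 156.4, 141.2]
spatula_grip 15269 [0.6853 0.0157] [0.1715 0.1743] 30.97 z [0.0152 0.1129 0.1237]
pushrod_grip 0.71 [217.0, 86.3, 22.5, 162.1]
pushrod_grip 2320 [0.4361 0.0113] [0.1967 0.0285] 86.95 z [0.0159 0.0216 0.0258]
mat 0.94 [194.6, 80.6, 127.2, 172.3]
mat 13585 [0.4768 0.0083] [0.2208 0.151 ] 89.83 z [0.0003 0.0013 0.0023]
rodhandle 1248 [0.4381 0.0098] [0.1939 0.0244] 86.95 z [0.0222 0.025  0.0261]
```

View pics/w1.png

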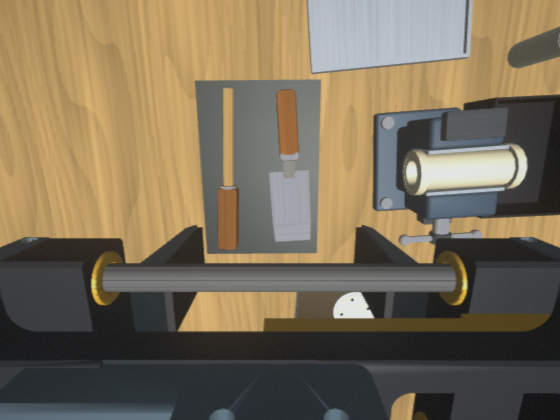

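The wrist view shows the rod at about (228,170), the spatula at (290,165) and the vise and sleeve at right. I'll grasp the spatula.

{"name": "send_rows", "arguments": {"motion": [1,0,0,0,0,0,-0.9,1,0.6,0.1,0,0,0,0,1,0.6,0.1,0,0,0,0,1,0.6,0.1,0,0,0,0,1,0.6,0.1,0,0,0,0,1,0,0,1,0,0,0,1,0,0,1,0,0,0,1,0,0,1,0,0,0,1,0,0,1,0,0,0,1,0,0,1,0,0,0,1,0,0,0.5,0,0,0,1,0,0,0.25,0,0,0,1,0,0,0,0,0,0]}}

```text
time_s: 6.9
eef_pos: [0.5099, 0.0568, 0.2317]
eef_rot: [[-0.045, 0.999, -0.001], [0.999, 0.045, -0.0], [-0.0, -0.001, -1.0]]
wrist_force: [-0.2, -0.1, 1.0]
width: 0.0914
```

{"name": "send_rows", "arguments": {"motion": [-1,0,0,0,0,0,0,-1,0,0,0,0,0,0,-1,0,0,0,0,0,0,-1,0,0,0,0,0,0,-1,0,0,0,0,0,0,-1,0,0,0,0,0,0,-1,0,0,0,0,0,0,-1,0,0,0,0,0,0,-1,0,0,0,0,0,0,-1,0,0,0,0,0,0], "grip_force": 58}}

```text
time_s: 7.9
eef_pos: [0.5102, 0.0574, 0.2322]
eef_rot: [[-0.046, 0.999, 0.0], [0.999, 0.046, -0.0], [-0.0, 0.0, -1.0]]
wrist_force: [-0.0, 0.5, 0.6]
width: 0.0199
```

{"name": "send_rows", "arguments": {"motion": [-1,0,0,-0.3,0,0,0,-1,0,0,-0.7,0,0,0,-1,0,0,-1,0,0,0,-1,0,0,-1,0,0,0,-1,0,0,-1,0,0,0,-1,0,0,-0.5,0,0,0,-1,0,0,0,0,0,0]}}

```text
time_s: 8.6
eef_pos: [0.5105, 0.0575, 0.37]
eef_rot: [[-0.046, 0.999, 0.006], [0.999, 0.046, 0.001], [0.0, 0.006, -1.0]]
wrist_force: [0.7, 0.7, -1.0]
width: 0.0198
```

```bash
cat >> h.py <<'E'
def fitr(W,m,n):
    p=W[m]; p=p[~np.isnan(p[:,0])]; r=cv2.minAreaRect(p[:,:2].astype(np.float32)); print(n,len(p),np.round(np.array(r[0]),4),np.round(r[1],4),round(r[2],2),'z',np.round(np.median(p[:,2]),4))
def covers(cs=('top','scene'),name=None):
    for c in cs:
        d=snap(c,(name+c) if name else None); W=cloud(d); C=cv2.cvtColor(d['color'],cv2.COLOR_RGB2HSV)
        m=(W[...,2]>0.004)&(W[...,2]<.03)&(C[...,1]<70)&(C[...,2]>150)
        for lab,x0,x1,y0,y1 in (('bed',.49,.68,-.41,-.12),('tray',.53,.72,.13,.40)):
            mm=m&(W[...,0]>x0)&(W[...,0]<x1)&(W[...,1]>y0)&(W[...,1]<y1)
            mm=cv2.morphologyEx(mm.astype(np.uint8),cv2.MORPH_OPEN,np.ones((3,3)))
            n,L=cv2.connectedComponents(mm)
            for i in range(1,n):
                if (L==i).sum()>60:
                    p=W[L==i]; (cx,cy),(w,h),a=cv2.minAreaRect(p[:,:2].astype(np.float32)); print(c,lab,(L==i).sum(),round(cx,4),round(cy,4),'size',round(w,3),round(h,3),'z',np.round(np.percentile(p[:,2],[10,50,90]),4))
E
python3 - <<'E'
from h import *
W=np.load('top.npy')
d=dict()
im=cv2.imread('pics/top.png')
X,Y,Z=W[...,0],W[...,1],W[...,2]
g=im.sum(2)
for n,x0,x1,y0,y1 in (('bed',.5,.7,-.41,-.12),('tray',.51,.73,.115,.41)):
    reg=(X>x0)&(X<x1)&(Y>y0)&(Y<y1)
    hsv=cv2.cvtColor(im,cv2.COLOR_BGR2HSV)
    # wood: saturated orange
    m=reg&((hsv[...,1]<75)|(im.max(2)<90))
    m=cv2.morphologyEx(m.astype(np.uint8),cv2.MORPH_OPEN,np.ones((2,2)))>0
    n2,L,s,_=cv2.connectedComponentsWithStats(m.astype(np.uint8)); L1=L==(1+np.argmax(s[1:,4]))
    fitr(W,L1,n)
covers(name='c1'); st()
E
```

```text
bed 4857 [ 0.5986 -0.2709] [0.27   0.1669] 85.69 z 0.0056
tray 5666 [0.6217 0.2608] [0.1879 0.2653] 4.19 z 0.0047
top bed 260 0.6133 -0.3415 size 0.054 0.054 z [0.008  0.0109 0.0136]
top bed 265 0.6086 -0.269 size 0.056 0.054 z [0.0074 0.0108 0.0133]
top bed 261 0.6069 -0.1863 size 0.051 0.055 z [0.0081 0.0105 0.0136]
scene bed 141 0.6088 -0.3398 size 0.056 0.06 z [0.0063 0.0108 0.0153]
scene bed 123 0.6099 -0.2704 size 0.065 0.043 z [0.0061 0.0108 0.0155]
scene bed 148 0.6026 -0.1823 size 0.058 0.057 z [0.0061 0.011  0.0157]
8.7 [0.5097 0.0574 0.367 ] [  5.1  14.4 101.    0.   64.6   2.5] 0.01958217982036777 [-0.1 -0.1 -1.6]
[[-0.0464, 0.9989, -0.0005], [0.9989, 0.0464, -0.0], [-0.0, -0.0005, -1.0]]
```

{"name": "send_rows", "arguments": {"motion": [-1,-0.3,-0.15,0,0,0,0,-1,-0.74,-0.365,0,0,0,0,-1,-0.8,-0.39,0,0,0,0,-1,-0.8,-0.39,0,0,0,0,-1,-0.8,-0.39,0,0,0,0,-1,-0.8,-0.39,0,0,0,0,-1,-0.8,-0.39,0,0,0,0,-1,-0.8,-0.39,0,0,0,0,-1,-0.8,-0.39,0,0,0,0,-1,-0.8,-0.39,0,0,0,0]}}

```text
time_s: 9.7
eef_pos: [0.4102, -0.1717, 0.366]
eef_rot: [[-0.046, 0.999, -0.003], [0.999, 0.046, 0.001], [0.001, -0.003, -1.0]]
wrist_force: [0.3, -0.0, -0.2]
width: 0.0199
```

{"name": "send_rows", "arguments": {"motion": [-1,0,0,0,0,0,-0.75,-1,0,0,0.15,0,0,-1,-1,0,0,0.15,0,0,-1,-1,0,0,0.15,0,0,-1,-1,0,0,0.15,0,0,-1,-1,0,0,0.15,0,0,-1,-1,0,0,0.15,0,0,-1,-1,0,0,0.15,0,0,-1,-1,0,0,0.15,0,0,-1,-1,0,0,0.15,0,0,-1,-1,0,0,0.15,0,0,-1,-1,0,0,0.15,0,0,-1,-1,0,0,0.15,0,0,-1,-1,0,0,0.15,0,0,-1,-1,0,0,0.15,0,0,-1,-1,0,0,0.15,0,0,-1,-1,0,0,0.15,0,0,-1,-1,0,0,0.15,0,0,-1,-1,0,0,0.15,0,0,-1,-1,0,0,0.15,0,0,-1]}}

```text
time_s: 11.7
eef_pos: [0.4106, -0.1707, 0.2804]
eef_rot: [[-0.99, 0.142, -0.003], [0.142, 0.99, 0.001], [0.003, 0.0, -1.0]]
wrist_force: [-0.1, 0.0, -1.2]
width: 0.0199
```

{"name": "send_rows", "arguments": {"motion": [-1,0,0,0.3,0,0,-1,-1,0,0,0.3,0,0.5,0,-1,0,0,0,0,0,0,-1,0,0,0,0,0,0]}}

```text
time_s: 12.1
eef_pos: [0.4114, -0.1707, 0.2632]
eef_rot: [[-0.996, 0.077, -0.036], [0.077, 0.997, 0.003], [0.036, 0.0, -0.999]]
wrist_force: [0.4, -0.6, -1.8]
width: 0.02
```

Run:
```python
from h import *
s=st()
R=np.array(s['eef_rot']);p=np.array(s['eef_pos']); print('tip',p+R@[-.142,0,.2302])
covers(name='c2')
d=snap('wrist','w2')
im=cv2.hconcat([cv2.imread('pics/w2.png')[:,:], ]); s2=cv2.imread('pics/c2scene.png')[130:290,130:330]
cv2.imwrite('pics/v2.png',cv2.resize(s2,None,fx=3.5,fy=3.5,interpolation=cv2.INTER_CUBIC))
```

```text
12.1 [ 0.4114 -0.1707  0.2632] [ -23.8   15.8  117.    -0.9   49.2 -108.8] 0.019969214457373617 [ 0.4 -0.6 -1.8]
[[-0.9964, 0.0766, -0.0363], [0.0765, 0.9971, 0.0031], [0.0365, 0.0003, -0.9993]]
tip [ 0.54456579 -0.1808728   0.02797708]
top bed 276 0.6137 -0.342 size 0.054 0.055 z [0.0078 0.0102 0.0132]
top bed 288 0.6087 -0.2686 size 0.057 0.055 z [0.008  0.0108 0.0135]
top bed 283 0.6061 -0.1859 size 0.056 0.056 z [0.0078 0.0107 0.0131]
scene bed 131 0.609 -0.3395 size 0.06 0.052 z [0.006  0.0102 0.0153]
scene bed 135 0.6033 -0.2683 size 0.053 0.063 z [0.0061 0.0105 0.0152]
scene bed 133 0.6037 -0.1819 size 0.06 0.054 z [0.0061 0.0112 0.0163]
```

View pics/v2.png

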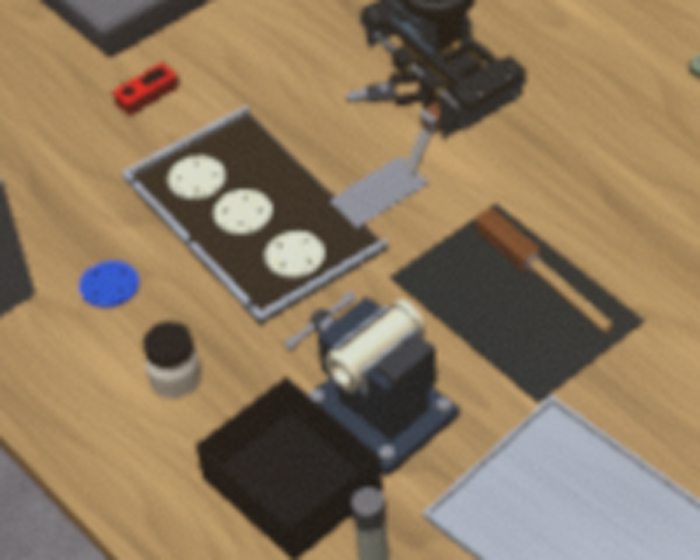

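The scene view shows the blade behind the open edge at about (380,190), aligned with the nearest cover at (295,253). The other two covers are unmoved.

{"name": "send_rows", "arguments": {"motion": [-1,0,0,0.4,0,0,0,-1,0,0,0.25,0,0,0,-1,0,0,0.1,0,0,0,-1,0,0,0.05,0,0,0,-1,0,0,0.03,0,0,0,-1,0,0,0,0,0,0]}}

```text
time_s: 12.85
eef_pos: [0.4109, -0.1706, 0.239]
eef_rot: [[-0.997, 0.076, -0.034], [0.076, 0.997, 0.002], [0.034, -0.0, -0.999]]
wrist_force: [-0.4, -0.2, -1.4]
width: 0.0198
```

{"name": "send_rows", "arguments": {"motion": [-1,0,0,0.03,0,0,0,-1,0,0,0.02,0,0,0,-1,0,0,0,0,0,0]}}

```text
time_s: 13.15
eef_pos: [0.4109, -0.1706, 0.238]
eef_rot: [[-0.997, 0.076, -0.033], [0.076, 0.997, 0.002], [0.033, -0.001, -0.999]]
wrist_force: [-2.5, 0.4, 5.0]
width: 0.0196
```

{"name": "send_rows", "arguments": {"motion": [-1,-0.15,0,-0.005,0,0,0,-1,-0.3,0,-0.01,0,0,0,-1,-0.3,0,-0.01,0,0,0,-1,-0.3,0,-0.01,0,0,0,-1,-0.3,0,-0.01,0,0,0,-1,-0.3,0,-0.01,0,0,0,-1,-0.3,0,-0.01,0,0,0,-1,-0.3,0,-0.01,0,0,0,-1,-0.3,0,-0.01,0,0,0,-1,-0.3,0,-0.01,0,0,0,-1,-0.3,0,-0.01,0,0,0,-1,-0.3,0,-0.01,0,0,0,-1,-0.3,0,-0.01,0,0,0,-1,-0.15,0,-0.005,0,0,0,-1,0,0,0,0,0,0]}}

```text
time_s: 14.65
eef_pos: [0.5289, -0.1796, 0.2378]
eef_rot: [[-0.997, 0.075, -0.031], [0.075, 0.997, 0.002], [0.031, -0.001, -1.0]]
wrist_force: [0.8, -1.0, 3.7]
width: 0.0197
```

Run:
```python
from h import *
s=st()
R=np.array(s['eef_rot']);p=np.array(s['eef_pos']); print('tip',p+R@[-.142,0,.2302])
covers(('scene',),name='c3')
s2=cv2.imread('pics/c3scene.png')[140:230,150:280]
cv2.imwrite('pics/v3.png',cv2.resize(s2,None,fx=5,fy=5,interpolation=cv2.INTER_CUBIC))
```

```text
14.65 [ 0.5289 -0.1796  0.2378] [ -19.8   26.2  104.1   -0.7   51.4 -105. ] 0.01966360581221156 [ 0.8 -1.   3.7]
[[-0.9967, 0.0755, -0.0313], [0.0755, 0.9971, 0.0016], [0.0313, -0.0008, -0.9995]]
tip [ 0.66319526 -0.18995161  0.00325895]
scene bed 127 0.6081 -0.3399 size 0.062 0.052 z [0.0061 0.0104 0.0153]
scene bed 130 0.6049 -0.2657 size 0.057 0.056 z [0.0065 0.011  0.0156]
scene bed 227 0.6302 -0.1838 size 0.06 0.093 z [0.0066 0.0111 0.0166]
```

View pics/v3.png

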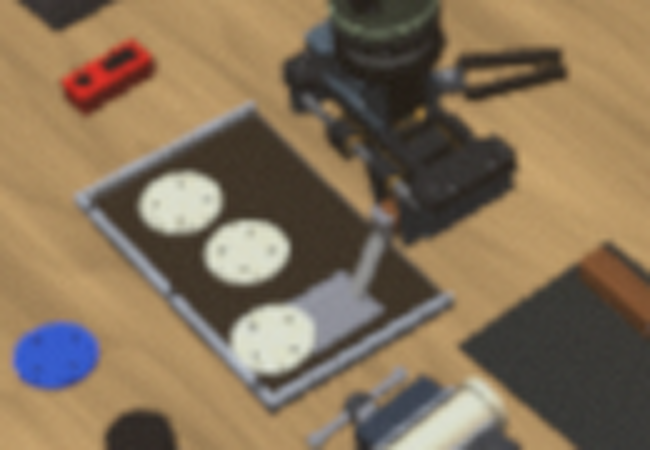

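The cover is against the far rim at about (273,340), and the blade is largely under it. I'll push the last centimetre and then lift.

{"name": "send_rows", "arguments": {"motion": [-1,-0.12,0,-0.004,0,0,0,-1,-0.12,0,-0.004,0,0,0,-1,-0.1,0,-0.003,0,0,0,-1,-0.06,0,0,0,0,0,-1,0,0,0,0,0,0]}}

```text
time_s: 15.2
eef_pos: [0.5395, -0.1804, 0.2377]
eef_rot: [[-0.997, 0.076, -0.034], [0.076, 0.997, 0.002], [0.034, -0.0, -0.999]]
wrist_force: [-2.4, 0.3, 6.9]
width: 0.0197
```

{"name": "send_rows", "arguments": {"motion": [-1,0,0,-0.1,0,0,0,-1,0.01,0,-0.2,0,0,0,-1,0.01,0,-0.3,0,0,0,-1,0,0,-0.4,0,-0.2,0,-1,0,0,-0.5,0,-0.25,0,-1,0,0,-0.5,0,-0.25,0,-1,0,0,-0.5,0,-0.25,0,-1,0,0,-0.5,0,-0.25,0,-1,0,0,-0.4,0,-0.1,0,-1,0,0,-0.3,0,0,0,-1,0,0,-0.1,0,0,0,-1,0,0,0,0,0,0]}}

```text
time_s: 16.4
eef_pos: [0.5382, -0.1802, 0.3513]
eef_rot: [[-0.996, 0.076, 0.056], [0.075, 0.997, -0.004], [-0.056, -0.0, -0.998]]
wrist_force: [-0.0, 0.6, -1.9]
width: 0.0201
```

Run:
```python
from h import *
s=st()
R=np.array(s['eef_rot']);p=np.array(s['eef_pos']); print('tip',p+R@[-.142,0,.2302])
d=snap('scene','c4scene');d2=snap('top','c4top')
s2=cv2.imread('pics/c4scene.png')[120:220,150:280];t=cv2.imread('pics/c4top.png')[110:220,280:420]
f=lambda a:cv2.resize(a,(400,320),interpolation=cv2.INTER_CUBIC)
cv2.imwrite('pics/v4.png',cv2.hconcat([f(s2),f(t)]))
```

```text
16.4 [ 0.5382 -0.1802  0.3513] [ -19.9   19.2   96.5    1.    61.3 -106. ] 0.020059629697605268 [-0.   0.6 -1.9]
[[-0.9956, 0.0756, 0.0559], [0.0755, 0.9971, -0.0044], [-0.056, -0.0002, -0.9984]]
tip [ 0.69245078 -0.19197275  0.1294179 ]
```

View pics/v4.png

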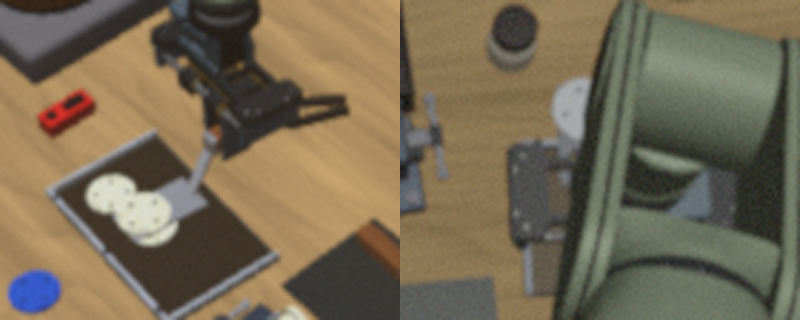

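The cover is carried on the blade (left view at (143,212), above the bed). Next I'll carry it over to the tray smoothly.

{"name": "send_rows", "arguments": {"motion": [-1,0.1,0,0,0,0,0,-1,0.3,-0.02,-0.02,0,0,0,-1,0.5,-0.04,-0.03,0,0,0,-1,0.6,-0.05,-0.03,0,0,0,-1,0.6,-0.05,-0.03,0,0,0,-1,0.5,-0.04,-0.03,0,0,0,-1,0.4,-0.03,-0.02,0,0,0,-1,0.2,-0.02,-0.02,0,0,0,-1,0.1,0,0,0,0,0]}}

```text
time_s: 17.4
eef_pos: [0.4384, -0.1803, 0.3511]
eef_rot: [[-0.996, 0.076, 0.056], [0.076, 0.997, -0.005], [-0.056, -0.0, -0.998]]
wrist_force: [-0.8, -0.3, -1.3]
width: 0.0197
```

{"name": "send_rows", "arguments": {"motion": [-1,0.015,0.2,0,0,0,0,-1,0.03,0.4,0,0,0,0,-1,0.045,0.6,0,0,0,0,-1,0.06,0.8,0,0,0,0,-1,0.06,0.8,0,0,0,0,-1,0.06,0.8,0,0,0,0,-1,0.06,0.8,0,0,0,0,-1,0.06,0.8,0,0,0,0,-1,0.06,0.8,0,0,0,0,-1,0.06,0.8,0,0,0,0,-1,0.06,0.8,0,0,0,0,-1,0.06,0.8,0,0,0,0,-1,0.06,0.8,0,0,0,0,-1,0.06,0.8,0,0,0,0,-1,0.06,0.8,0,0,0,0,-1,0.045,0.7,0,0,0,0,-1,0.03,0.5,0,0,0,0,-1,0.02,0.25,0,0,0,0,-1,0.01,0.1,0,0,0,0,-1,0,0,0,0,0,0]}}

```text
time_s: 19.4
eef_pos: [0.4394, 0.1916, 0.3492]
eef_rot: [[-0.996, 0.075, 0.055], [0.075, 0.997, -0.004], [-0.056, -0.0, -0.998]]
wrist_force: [0.3, 0.5, -1.8]
width: 0.0196
```

Run:
```python
from h import *
s=st()
R=np.array(s['eef_rot']);p=np.array(s['eef_pos']); print('tip',p+R@[-.142,0,.2302])
d=snap('scene','c5scene');W=cloud(d)
m=(W[...,0]>.4)&(W[...,0]<.68)&(W[...,1]>.1)&(W[...,1]<.26)&(W[...,2]>.11)&(W[...,2]<.17)&(d['color'].min(2)>140)
fitr(W,m,'cover on blade')
```

```text
19.4 [0.4394 0.1916 0.3492] [ 22.6  11.8 107.5  -1.7  57.9 -62.2] 0.019642551168387142 [ 0.3  0.5 -1.8]
[[-0.9956, 0.0749, 0.0554], [0.0748, 0.9972, -0.0045], [-0.0556, -0.0003, -0.9985]]
tip [0.59348488 0.17998336 0.12727341]
cover on blade 348 [0.5372 0.1899] [0.0593 0.1195] 77.15 z 0.1333
```

{"name": "send_rows", "arguments": {"motion": [-1,0.01,0,0.2,0,0,0,-1,0.02,0,0.4,0,0,0,-1,0.03,0,0.6,0,0,0,-1,0.03,0,0.6,0,0,0,-1,0.02,0,0.4,0,0,0,-1,0.01,0,0.25,0,0,0,-1,0.01,0,0.12,0,0,0,-1,-0.135,0,-0.08,0,0.25,0,-1,-0.27,0,-0.16,0,0.5,0,-1,-0.27,0,-0.16,0,0.5,0,-1,-0.27,0,-0.16,0,0.5,0,-1,-0.27,0,-0.16,0,0.5,0,-1,-0.03,0,0.3,0,0,0,-1,-0.04,0,0.4,0,0,0,-1,-0.03,0,0.3,0,0,0,-1,-0.02,0,0.2,0,0,0,-1,0,0,0,0,0,0]}}

```text
time_s: 21.15
eef_pos: [0.4756, 0.1884, 0.256]
eef_rot: [[-0.992, 0.075, -0.103], [0.075, 0.997, 0.006], [0.104, -0.001, -0.995]]
wrist_force: [-1.1, 0.6, -1.6]
width: 0.0197
```

Run:
```python
from h import *
s=st()
R=np.array(s['eef_rot']);p=np.array(s['eef_pos']); print('tip',p+R@[-.142,0,.2302])
```

```text
21.15 [0.4756 0.1884 0.256 ] [ 19.7  22.1 108.1   2.9  55.3 -67.8] 0.01966886446962407 [-1.1  0.6 -1.6]
[[-0.9918, 0.0753, -0.1035], [0.0751, 0.9972, 0.0065], [0.1037, -0.0013, -0.9946]]
tip [0.59259156 0.17926285 0.01227759]
```

{"name": "send_rows", "arguments": {"motion": [-1,-0.135,0,-0.06,0,0.25,0,-1,-0.135,0,-0.06,0,0.25,0,-1,-0.135,0,-0.06,0,0.25,0,-1,-0.135,0,-0.06,0,0.25,0,-1,-0.135,0,-0.06,0,0.25,0,-1,-0.135,0,-0.06,0,0.25,0,-1,-0.135,0,-0.06,0,0.25,0,-1,-0.135,0,-0.06,0,0.25,0,-1,-0.135,0,-0.06,0,0.25,0,-1,-0.135,0,-0.06,0,0.25,0,-1,-0.135,0,-0.08,0,0.25,0,-1,-0.135,0,-0.08,0,0.25,0,-1,0,0,0,0,0,0,-1,0,0,0,0,0,0,-1,0,0,0,0,0,0]}}

```text
time_s: 22.65
eef_pos: [0.5281, 0.1846, 0.2701]
eef_rot: [[-0.949, 0.076, -0.305], [0.072, 0.997, 0.023], [0.306, -0.0, -0.952]]
wrist_force: [-0.8, -0.5, -1.6]
width: 0.02
```

Run:
```python
from h import *
s=st()
R=np.array(s['eef_rot']);p=np.array(s['eef_pos']); print('tip',p+R@[-.142,0,.2302])
d=snap('scene','c6scene')
s2=cv2.imread('pics/c6scene.png')[200:320,220:380]
cv2.imwrite('pics/v6.png',cv2.resize(s2,None,fx=4,fy=4,interpolation=cv2.INTER_CUBIC))
```

```text
22.65 [0.5281 0.1846 0.2701] [ 16.5  27.3  97.4   6.5  72.1 -72.1] 0.02001205619070929 [-0.8 -0.5 -1.6]
[[-0.9493, 0.0755, -0.3051], [0.072, 0.9971, 0.0229], [0.3059, -0.0002, -0.9521]]
tip [0.59266047 0.17962998 0.00747991]
```

View pics/v6.png

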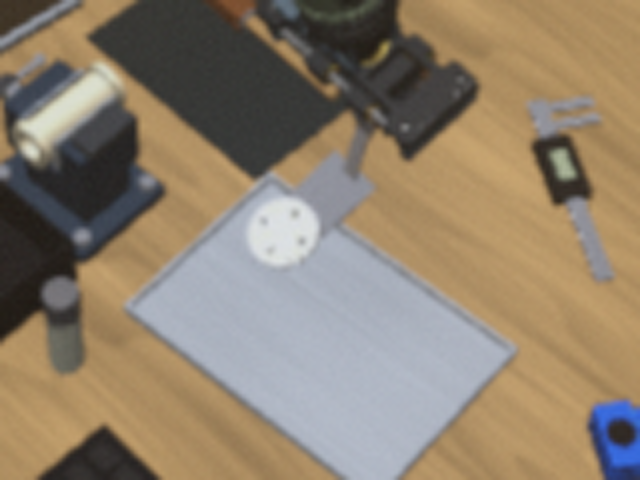

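The cover has slid off the tip at about (283,232), with its rear still on the blade. I'll tilt a bit more, then withdraw.

{"name": "send_rows", "arguments": {"motion": [-1,-0.135,0,-0.07,0,0.25,0,-1,-0.135,0,-0.07,0,0.25,0,-1,-0.135,0,-0.07,0,0.25,0,-1,-0.135,0,-0.07,0,0.25,0,-1,-0.135,0,-0.07,0,0.25,0,-1,-0.135,0,-0.07,0,0.25,0,-1,0,0,0,0,0,0,-1,0,0,0,0,0,0]}}

```text
time_s: 23.5
eef_pos: [0.5555, 0.1825, 0.2733]
eef_rot: [[-0.912, 0.076, -0.403], [0.069, 0.997, 0.03], [0.404, -0.0, -0.915]]
wrist_force: [-0.4, -0.3, -1.6]
width: 0.0192
```

Run:
```python
from h import *
s=st()
R=np.array(s['eef_rot']);p=np.array(s['eef_pos']); print('tip',p+R@[-.142,0,.2302])
d=snap('scene','c7scene')
W=cloud(d);C=cv2.cvtColor(d['color'],cv2.COLOR_RGB2HSV)
for v in (170,185,200):
  m=(W[...,0]>.45)&(W[...,0]<.72)&(W[...,1]>.1)&(W[...,1]<.40)&(W[...,2]>.0)&(W[...,2]<.07)&(d['color'][...,2]>v)&(d['color'][...,0]>=d['color'][...,2])
  m=cv2.morphologyEx(m.astype(np.uint8),cv2.MORPH_OPEN,np.ones((3,3)))>0
  if m.sum()>20:
    fitr(W,m,v); p=W[m];A=np.c_[p[:,:2]-p[:,:2].mean(0),np.ones(len(p))];print(np.round(np.linalg.lstsq(A,p[:,2],rcond=None)[0],3))
```

```text
23.5 [0.5555 0.1825 0.2733] [ 15.1  30.5  91.9   7.8  80.3 -73.4] 0.019240907440935717 [-0.4 -0.3 -1.6]
[[-0.9122, 0.0758, -0.4026], [0.0694, 0.9971, 0.0305], [0.4038, -0.0001, -0.9149]]
tip [0.59233487 0.17962069 0.00538961]
```

{"name": "send_rows", "arguments": {"motion": [-1,0.3,0,0,0,0,0,-1,1,0,0,0,0,0,-1,1,0,0,0,0,0,-1,1,0,0,0,0,0,-1,0.5,0,0,0,0,0,-1,0,0,0,0,0,0]}}

```text
time_s: 24.15
eef_pos: [0.4498, 0.1905, 0.3207]
eef_rot: [[-0.913, 0.074, -0.401], [0.068, 0.997, 0.03], [0.402, 0.001, -0.916]]
wrist_force: [0.9, -0.9, -1.9]
width: 0.0199
```

```bash
cat >> h.py <<'E'
def tip():
    s=manip.sense();R=np.array(s['eef_rot']);p=np.array(s['eef_pos']); print('TCP',np.round(p,4),'tip',np.round(p+R@[-.142,0,.2302],4),'pitch down',round(np.degrees(np.arcsin(R[2,0])),2),'heading',round(np.degrees(np.arctan2(-R[1,0],-R[0,0])),2),'t',s['time_s'])
def discs(d,ylo,yhi,xlo=.5,xhi=.73):
    W=cloud(d)
    r=manip.regions_of
E
python3 - <<'E'
from h import *
tip(); covers(name='c8')
for c in ('scene','top'):
    W=cloud(snap(c)); 
    for r in manip.regions_of(c,'cover1_mid'):
        p=W[r['pixels']]; print(c,round(r['conf'],2),[int(x) for x in r['bbox']],np.round(np.nanmedian(p,0),4),np.round(np.nanpercentile(p[:,2],[5,95]),4))
s2=cv2.imread('pics/c8scene.png')[140:320,150:390]
cv2.imwrite('pics/v8.png',cv2.resize(s2,None,fx=3,fy=3,interpolation=cv2.INTER_CUBIC))
E
```

```text
TCP [0.4498 0.1905 0.3207] tip [0.4871 0.1879 0.0529] pitch down 23.72 heading -4.25 t 24.15
top bed 276 0.6139 -0.3419 size 0.054 0.053 z [0.008  0.0104 0.0131]
top bed 294 0.6086 -0.269 size 0.056 0.055 z [0.0075 0.0105 0.0134]
top tray 67 0.5891 0.1616 size 0.041 0.016 z [0.0082 0.0103 0.0126]
scene bed 130 0.6068 -0.3421 size 0.061 0.053 z [0.0071 0.0111 0.0145]
scene bed 131 0.605 -0.2643 size 0.06 0.056 z [0.0067 0.0112 0.0159]
scene tray 242 0.5802 0.1864 size 0.071 0.06 z [0.006  0.0107 0.0151]
scene 0.64 [177, 177, 15, 8] [ 0.6069 -0.3387  0.0101] [0.0028 0.0177]
top 0.78 [383, 166, 18, 19] [ 0.611  -0.3414  0.0103] [0.0064 0.0138]
```

View pics/v8.png

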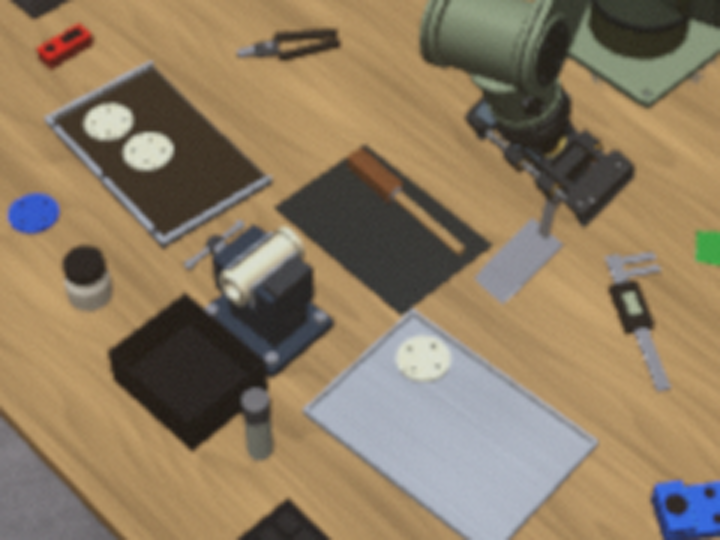

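The first cover lies flat in the tray at about (423,358), and two covers are left on the bed. I'll go for the middle one.

{"name": "send_rows", "arguments": {"motion": [-1,0,0,0,0,-0.9,0,-1,0,0,0,0,-0.9,0,-1,0,0,0,0,-0.9,0,-1,0,0,0,0,-0.9,0,-1,0,0,0,0,-0.9,0,-1,0,0,0,0,-0.93,0]}}

```text
time_s: 25.05
eef_pos: [0.4519, 0.1903, 0.319]
eef_rot: [[-0.996, 0.076, -0.035], [0.076, 0.997, 0.002], [0.035, -0.0, -0.999]]
wrist_force: [-0.6, 0.2, -2.0]
width: 0.0198
```

{"name": "send_rows", "arguments": {"motion": [-1,0,-0.5,0,0,0,0,-1,0,-0.96,0,0,0,0,-1,0,-0.96,0,0,0,0,-1,0,-0.96,0,0,0,0,-1,0,-0.96,0,0,0,0,-1,0,-0.96,0,0,0,0,-1,0,-0.96,0,0,0,0,-1,0,-0.96,0.2,0,0,0,-1,0,-0.96,0.2,0,0,0,-1,0,-0.96,0.2,0,0,0,-1,0,-0.96,0.2,0,0,0,-1,0,-0.96,0.2,0,0,0,-1,0,-0.96,0.2,0,0,0,-1,0,-0.96,0.2,0,0,0,-1,0,-0.96,0.2,0,0,0,-1,0,-0.92,0.2,0,0,0,-1,0,0,0.2,0,0,0,-1,0,0,0,0,0,0]}}

```text
time_s: 26.85
eef_pos: [0.4145, -0.2547, 0.2584]
eef_rot: [[-0.996, 0.078, -0.04], [0.078, 0.997, 0.006], [0.04, 0.002, -0.999]]
wrist_force: [-0.4, 0.8, -1.1]
width: 0.0199
```

Run:
```python
from h import *
tip();st(); covers()
```

```text
TCP [ 0.4145 -0.2547  0.2584] tip [ 0.5468 -0.2645  0.0227] pitch down 2.29 heading -4.47 t 26.85
26.85 [ 0.4145 -0.2547  0.2584] [ -32.6   19.4  112.2   -1.2   50.5 -117.4] 0.01986171711118314 [-0.4  0.8 -1.1]
[[-0.9962, 0.078, -0.0397], [0.0778, 0.997, 0.0055], [0.04, 0.0024, -0.9992]]
top bed 276 0.6143 -0.3415 size 0.053 0.056 z [0.0078 0.0104 0.0132]
top bed 291 0.6066 -0.2689 size 0.057 0.056 z [0.0078 0.0107 0.0132]
top tray 343 0.5844 0.1834 size 0.059 0.061 z [0.0075 0.0108 0.0134]
scene bed 132 0.6101 -0.3385 size 0.056 0.052 z [0.0069 0.0114 0.0151]
scene bed 140 0.6018 -0.2667 size 0.055 0.057 z [0.0062 0.011  0.0159]
scene tray 240 0.5767 0.1828 size 0.066 0.062 z [0.006  0.0106 0.0143]
```

{"name": "send_rows", "arguments": {"motion": [-1,0,0,0.3,0,0,0,-1,0,0,0.2,0,0,0,-1,0,0,0.1,0,0,0,-1,0,0,0.05,0,0,0,-1,0,0,0.03,0,0,0,-1,0,0,0,0,0,0]}}

```text
time_s: 27.55
eef_pos: [0.4148, -0.2538, 0.2392]
eef_rot: [[-0.996, 0.075, -0.036], [0.075, 0.997, 0.003], [0.036, -0.0, -0.999]]
wrist_force: [0.0, -0.4, -1.2]
width: 0.0197
```

{"name": "send_rows", "arguments": {"motion": [-1,0,0,0.03,0,0,0,-1,0,0,0.02,0,0,0,-1,0,0,0,0,0,0,-1,-0.15,0,-0.005,0,0,0,-1,-0.3,0,-0.011,0,0,0,-1,-0.3,0,-0.011,0,0,0,-1,-0.3,0,-0.011,0,0,0,-1,-0.3,0,-0.011,0,0,0,-1,-0.3,0,-0.011,0,0,0,-1,-0.3,0,-0.011,0,0,0,-1,-0.3,0,-0.011,0,0,0,-1,-0.3,0,-0.011,0,0,0,-1,-0.3,0,-0.011,0,0,0,-1,-0.3,0,-0.011,0,0,0,-1,-0.3,0,-0.011,0,0,0,-1,-0.3,0,-0.011,0,0,0,-1,-0.15,0,-0.005,0,0,0,-1,-0.08,0,0,0,0,0,-1,0,0,0,0,0,0]}}

```text
time_s: 29.45
eef_pos: [0.535, -0.263, 0.2379]
eef_rot: [[-0.997, 0.075, -0.034], [0.075, 0.997, 0.002], [0.034, -0.001, -0.999]]
wrist_force: [-0.7, 0.1, 4.2]
width: 0.0194
```

Run:
```python
from h import *
tip();st(); covers(('scene',))
```

```text
TCP [ 0.535  -0.263   0.2379] tip [ 0.6686 -0.2732  0.003 ] pitch down 1.97 heading -4.32 t 29.45
29.45 [ 0.535  -0.263   0.2379] [ -27.1   29.    98.8   -1.    54.  -112.2] 0.01940597585687811 [-0.7  0.1  4.2]
[[-0.9966, 0.0753, -0.0344], [0.0753, 0.9972, 0.002], [0.0344, -0.0006, -0.9994]]
scene bed 122 0.612 -0.3375 size 0.054 0.052 z [0.0064 0.0107 0.016 ]
scene bed 188 0.6255 -0.2684 size 0.059 0.088 z [0.008  0.0124 0.0173]
scene tray 193 0.5763 0.1829 size 0.061 0.059 z [0.0068 0.0105 0.0149]
```

{"name": "send_rows", "arguments": {"motion": [-1,0,0,-0.1,0,0,0,-1,0.01,0,-0.2,0,0,0,-1,0.01,0,-0.3,0,0,0,-1,0,0,-0.4,0,-0.2,0,-1,0,0,-0.5,0,-0.25,0,-1,0,0,-0.5,0,-0.25,0,-1,0,0,-0.5,0,-0.25,0,-1,0,0,-0.5,0,-0.25,0,-1,0,0,-0.4,0,-0.1,0,-1,0,0,-0.3,0,0,0,-1,0,0,-0.1,0,0,0,-1,0,0,0,0,0,0]}}

```text
time_s: 30.7
eef_pos: [0.5328, -0.2628, 0.3518]
eef_rot: [[-0.996, 0.076, 0.054], [0.075, 0.997, -0.004], [-0.055, -0.0, -0.999]]
wrist_force: [0.6, -0.2, -1.2]
width: 0.0195
```

Run:
```python
from h import *
tip(); covers(('scene',))
d=snap('scene');W=cloud(d)
m=(W[...,0]>.6)&(W[...,0]<.72)&(W[...,1]>-.36)&(W[...,1]<-.2)&(W[...,2]>.11)&(W[...,2]<.17)
fitr(W,m,'on blade')
```

```text
TCP [ 0.5328 -0.2628  0.3518] tip [ 0.6868 -0.2746  0.1297] pitch down -3.13 heading -4.34 t 30.7
scene bed 90 0.6102 -0.3305 size 0.04 0.058 z [0.0067 0.0109 0.0167]
scene tray 208 0.5756 0.1876 size 0.061 0.059 z [0.0061 0.011  0.0153]
on blade 279 [ 0.6423 -0.2715] [0.0833 0.0658] 2.01 z 0.1339
```

{"name": "send_rows", "arguments": {"motion": [-1,0.1,0,0,0,0,0,-1,0.3,-0.02,-0.02,0,0,0,-1,0.5,-0.04,-0.03,0,0,0,-1,0.6,-0.05,-0.03,0,0,0,-1,0.6,-0.05,-0.03,0,0,0,-1,0.5,-0.04,-0.03,0,0,0,-1,0.4,-0.03,-0.02,0,0,0,-1,0.2,-0.02,-0.02,0,0,0,-1,0.1,0,0,0,0,0]}}

```text
time_s: 31.7
eef_pos: [0.4329, -0.2629, 0.3518]
eef_rot: [[-0.996, 0.076, 0.055], [0.076, 0.997, -0.004], [-0.055, -0.0, -0.998]]
wrist_force: [-0.1, -0.4, -1.0]
width: 0.02
```

{"name": "send_rows", "arguments": {"motion": [-1,0.01,0.2,0,0,0,0,-1,0.02,0.4,0,0,0,0,-1,0.025,0.6,0,0,0,0,-1,0.034,0.8,0,0,0,0,-1,0.034,0.8,0,0,0,0,-1,0.034,0.8,0,0,0,0,-1,0.034,0.8,0,0,0,0,-1,0.034,0.8,0,0,0,0,-1,0.034,0.8,0,0,0,0,-1,0.034,0.8,0,0,0,0,-1,0.034,0.8,0,0,0,0,-1,0.034,0.8,0,0,0,0,-1,0.034,0.8,0,0,0,0,-1,0.034,0.8,0,0,0,0,-1,0.034,0.8,0,0,0,0,-1,0.034,0.8,0,0,0,0,-1,0.034,0.8,0,0,0,0,-1,0.034,0.8,0,0,0,0,-1,0.034,0.8,0,0,0,0,-1,0.034,0.8,0,0,0,0]}}

```text
time_s: 33.7
eef_pos: [0.4476, 0.1834, 0.3504]
eef_rot: [[-0.996, 0.075, 0.054], [0.075, 0.997, -0.004], [-0.054, 0.001, -0.999]]
wrist_force: [-0.4, -0.4, -1.6]
width: 0.0197
```

{"name": "send_rows", "arguments": {"motion": [-1,0.034,0.8,0,0,0,0,-1,0.034,0.8,0,0,0,0,-1,0.03,0.7,0,0,0,0,-1,0.02,0.5,0,0,0,0,-1,0.01,0.25,0,0,0,0,-1,0,0.1,0,0,0,0,-1,0.01,0,0.2,0,0,0,-1,0.02,0,0.4,0,0,0,-1,0.03,0,0.6,0,0,0,-1,0.03,0,0.6,0,0,0,-1,0.02,0,0.4,0,0,0,-1,0.01,0,0.25,0,0,0,-1,0.01,0,0.12,0,0,0,-1,0,0,0,0,0,0]}}

```text
time_s: 35.1
eef_pos: [0.4518, 0.2757, 0.2729]
eef_rot: [[-0.996, 0.076, 0.054], [0.076, 0.997, -0.004], [-0.054, -0.0, -0.999]]
wrist_force: [0.2, 0.4, -1.4]
width: 0.0195
```

Run:
```python
from h import *
tip()
d=snap('scene');W=cloud(d)
m=(W[...,0]>.5)&(W[...,0]<.66)&(W[...,1]>.2)&(W[...,1]<.34)&(W[...,2]>.035)&(W[...,2]<.07)
fitr(W,m,'on blade')
```

```text
TCP [0.4518 0.2757 0.2729] tip [0.6056 0.2639 0.0507] pitch down -3.11 heading -4.35 t 35.1
on blade 425 [0.5521 0.2686] [0.0613 0.1034] 80.21 z 0.055
```

{"name": "send_rows", "arguments": {"motion": [-1,-0.135,0,-0.08,0,0.25,0,-1,-0.27,0,-0.16,0,0.5,0,-1,-0.27,0,-0.16,0,0.5,0,-1,-0.27,0,-0.16,0,0.5,0,-1,-0.27,0,-0.16,0,0.5,0,-1,-0.03,0,0.3,0,0,0,-1,-0.04,0,0.4,0,0,0,-1,-0.03,0,0.3,0,0,0,-1,-0.02,0,0.2,0,0,0]}}

```text
time_s: 36.05
eef_pos: [0.4872, 0.2729, 0.2565]
eef_rot: [[-0.992, 0.075, -0.104], [0.075, 0.997, 0.006], [0.105, -0.002, -0.995]]
wrist_force: [-0.8, 0.2, -1.7]
width: 0.0194
```

{"name": "send_rows", "arguments": {"motion": [-1,-0.135,0,-0.06,0,0.25,0,-1,-0.135,0,-0.06,0,0.25,0,-1,-0.135,0,-0.06,0,0.25,0,-1,-0.135,0,-0.06,0,0.25,0,-1,-0.135,0,-0.06,0,0.25,0,-1,-0.135,0,-0.06,0,0.25,0,-1,-0.135,0,-0.06,0,0.25,0,-1,-0.135,0,-0.06,0,0.25,0,-1,-0.135,0,-0.06,0,0.25,0,-1,-0.135,0,-0.06,0,0.25,0,-1,-0.135,0,-0.08,0,0.25,0,-1,-0.135,0,-0.08,0,0.25,0,-1,-0.135,0,-0.07,0,0.25,0,-1,-0.135,0,-0.07,0,0.25,0,-1,-0.135,0,-0.07,0,0.25,0,-1,-0.135,0,-0.07,0,0.25,0,-1,-0.135,0,-0.07,0,0.25,0,-1,-0.135,0,-0.07,0,0.25,0,-1,0,0,0,0,0,0,-1,0,0,0,0,0,0]}}

```text
time_s: 38.05
eef_pos: [0.5673, 0.2671, 0.2742]
eef_rot: [[-0.912, 0.076, -0.404], [0.069, 0.997, 0.031], [0.405, -0.0, -0.914]]
wrist_force: [0.1, -0.2, -2.2]
width: 0.0196
```

{"name": "send_rows", "arguments": {"motion": [-1,0,0,0,0,0,0,-1,0.3,0,0,0,0,0,-1,1,0,0,0,0,0,-1,1,0,0,0,0,0,-1,1,0,0,0,0,0,-1,0.5,0,0,0,0,0,-1,0,0,0,0,0,0]}}

```text
time_s: 38.75
eef_pos: [0.4617, 0.2751, 0.3218]
eef_rot: [[-0.912, 0.074, -0.402], [0.067, 0.997, 0.031], [0.404, 0.001, -0.915]]
wrist_force: [0.3, 0.1, -1.7]
width: 0.0196
```

Run:
```python
from h import *
tip(); covers()
```

```text
TCP [0.4617 0.2751 0.3218] tip [0.4986 0.2726 0.0539] pitch down 23.8 heading -4.23 t 38.75
top bed 273 0.613 -0.3421 size 0.055 0.053 z [0.0079 0.0106 0.0133]
top tray 331 0.591 0.2641 size 0.059 0.059 z [0.0074 0.0104 0.0132]
top tray 330 0.5823 0.1807 size 0.058 0.058 z [0.0075 0.0108 0.0131]
scene bed 119 0.6092 -0.3368 size 0.061 0.055 z [0.0065 0.0108 0.0156]
scene tray 237 0.5747 0.1816 size 0.065 0.061 z [0.0055 0.0103 0.0146]
scene tray 240 0.5844 0.2623 size 0.069 0.06 z [0.0058 0.01   0.0144]
```

The second cover is flat in the tray. I'll get the third.

{"name": "send_rows", "arguments": {"motion": [-1,0,0,0,0,-0.9,0,-1,0,0,0,0,-0.9,0,-1,0,0,0,0,-0.9,0,-1,0,0,0,0,-0.9,0,-1,0,0,0,0,-0.9,0,-1,0,0,0,0,-0.93,0,-1,0.05,-0.5,0,0,0,0,-1,0.05,-0.96,0,0,0,0]}}

```text
time_s: 39.65
eef_pos: [0.4575, 0.2314, 0.3199]
eef_rot: [[-0.996, 0.074, -0.039], [0.074, 0.997, 0.003], [0.04, -0.0, -0.999]]
wrist_force: [-0.5, -1.4, -1.1]
width: 0.0197
```

{"name": "send_rows", "arguments": {"motion": [-1,0,-0.98,0,0,0,0,-1,0,-0.98,0,0,0,0,-1,0,-0.98,0,0,0,0,-1,0,-0.98,0,0,0,0,-1,0,-0.98,0,0,0,0,-1,0,-0.98,0,0,0,0,-1,0,-0.98,0,0,0,0,-1,0,-0.98,0,0,0,0,-1,0,-0.98,0,0,0,0,-1,0,-0.98,0.2,0,0,0,-1,0,-0.98,0.2,0,0,0,-1,0,-0.98,0.2,0,0,0,-1,0,-0.98,0.2,0,0,0,-1,0,-0.98,0.2,0,0,0,-1,0,-0.98,0.2,0,0,0,-1,0,-0.98,0.2,0,0,0,-1,0,-0.98,0.2,0,0,0,-1,0,-0.98,0.2,0,0,0,-1,0,-0.98,0.2,0,0,0,-1,0,0,0,0,0,0]}}

```text
time_s: 41.65
eef_pos: [0.4115, -0.329, 0.2594]
eef_rot: [[-0.996, 0.08, -0.039], [0.08, 0.997, 0.003], [0.039, 0.0, -0.999]]
wrist_force: [-0.1, 0.2, -0.9]
width: 0.0199
```

Run:
```python
from h import *
tip();covers()
```

```text
TCP [ 0.4115 -0.329   0.2594] tip [ 0.5439 -0.3395  0.0238] pitch down 2.26 heading -4.57 t 41.65
top bed 275 0.6137 -0.342 size 0.053 0.054 z [0.0079 0.0105 0.0133]
top tray 346 0.5921 0.2628 size 0.059 0.063 z [0.0075 0.0107 0.0136]
top tray 343 0.5829 0.1824 size 0.061 0.058 z [0.0074 0.0107 0.0136]
scene bed 132 0.6096 -0.3388 size 0.056 0.053 z [0.0067 0.0106 0.0152]
scene tray 230 0.576 0.1836 size 0.067 0.06 z [0.0057 0.0105 0.0147]
scene tray 289 0.5839 0.2642 size 0.066 0.068 z [0.006  0.0099 0.0144]
```

{"name": "send_rows", "arguments": {"motion": [-1,0,0.13,0.3,0,0,0,-1,0,0,0.2,0,0,0,-1,0,0,0.1,0,0,0,-1,0,0,0.05,0,0,0,-1,0,0,0.03,0,0,0,-1,0,0,0,0,0,0]}}

```text
time_s: 42.35
eef_pos: [0.4121, -0.3213, 0.2403]
eef_rot: [[-0.996, 0.075, -0.037], [0.075, 0.997, 0.003], [0.038, -0.0, -0.999]]
wrist_force: [0.1, -0.7, -1.4]
width: 0.0197
```

{"name": "send_rows", "arguments": {"motion": [-1,0,-0.12,0.04,0,0,0,-1,0,0,0.03,0,0,0,-1,0,0,0.02,0,0,0,-1,0,0,0,0,0,0]}}

```text
time_s: 42.75
eef_pos: [0.4117, -0.3253, 0.2382]
eef_rot: [[-0.996, 0.076, -0.036], [0.076, 0.997, 0.002], [0.036, -0.001, -0.999]]
wrist_force: [-1.5, 0.0, 4.4]
width: 0.0196
```

{"name": "send_rows", "arguments": {"motion": [-1,-0.15,0,-0.005,0,0,0,-1,-0.3,0,-0.011,0,0,0,-1,-0.3,0,-0.011,0,0,0,-1,-0.3,0,-0.011,0,0,0,-1,-0.3,0,-0.011,0,0,0,-1,-0.3,0,-0.011,0,0,0,-1,-0.3,0,-0.011,0,0,0,-1,-0.3,0,-0.011,0,0,0,-1,-0.3,0,-0.011,0,0,0,-1,-0.3,0,-0.011,0,0,0,-1,-0.3,0,-0.011,0,0,0,-1,-0.3,0,-0.011,0,0,0,-1,-0.3,0,-0.011,0,0,0,-1,-0.15,0,-0.005,0,0,0,-1,0,0,0,0,0,0]}}

```text
time_s: 44.25
eef_pos: [0.5296, -0.3339, 0.238]
eef_rot: [[-0.997, 0.075, -0.035], [0.075, 0.997, 0.002], [0.035, -0.001, -0.999]]
wrist_force: [-0.1, 1.1, 3.4]
width: 0.0194
```

Run:
```python
from h import *
tip();st(); covers(('scene',),name='c9')
s2=cv2.imread('pics/c9scene.png')[140:230,150:280]
cv2.imwrite('pics/v9.png',cv2.resize(s2,None,fx=4,fy=4,interpolation=cv2.INTER_CUBIC))
```

```text
TCP [ 0.5296 -0.3339  0.238 ] tip [ 0.6631 -0.3442  0.003 ] pitch down 2.0 heading -4.32 t 44.25
44.25 [ 0.5296 -0.3339  0.238 ] [ -33.1   31.2   94.5   -1.2   56.  -118. ] 0.019390569361441658 [-0.1  1.1  3.4]
[[-0.9966, 0.0753, -0.0348], [0.0753, 0.9972, 0.0016], [0.0348, -0.001, -0.9994]]
scene bed 160 0.6335 -0.3424 size 0.061 0.059 z [0.0087 0.0136 0.018 ]
scene tray 224 0.5792 0.1828 size 0.062 0.056 z [0.0057 0.0099 0.014 ]
scene tray 248 0.5857 0.2638 size 0.063 0.064 z [0.0067 0.011  0.0151]
```

View pics/v9.png

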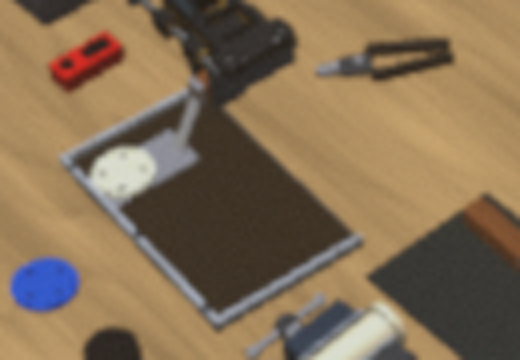

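The third cover is on the blade, with the bed otherwise empty. I'll lift and carry.

{"name": "send_rows", "arguments": {"motion": [-1,0,0,-0.1,0,0,0,-1,0.01,0,-0.2,0,0,0,-1,0.01,0,-0.3,0,0,0,-1,0,0,-0.4,0,-0.2,0,-1,0,0,-0.5,0,-0.25,0,-1,0,0,-0.5,0,-0.25,0,-1,0,0,-0.5,0,-0.25,0,-1,0,0,-0.5,0,-0.25,0,-1,0,0,-0.4,0,-0.1,0,-1,0,0,-0.3,0,0,0,-1,0,0,-0.1,0,0,0,-1,0,0,0,0,0,0]}}

```text
time_s: 45.5
eef_pos: [0.5275, -0.3337, 0.3516]
eef_rot: [[-0.996, 0.076, 0.053], [0.075, 0.997, -0.004], [-0.053, -0.0, -0.999]]
wrist_force: [-0.1, 0.1, -2.3]
width: 0.0195
```

Run:
```python
from h import *
tip(); d=snap('scene');W=cloud(d)
m=(W[...,0]>.58)&(W[...,0]<.72)&(W[...,1]>-.42)&(W[...,1]<-.27)&(W[...,2]>.11)&(W[...,2]<.17)
fitr(W,m,'on blade')
```

```text
TCP [ 0.5275 -0.3337  0.3516] tip [ 0.6811 -0.3455  0.1293] pitch down -3.05 heading -4.33 t 45.5
on blade 304 [ 0.6287 -0.3407] [0.0633 0.1001] 81.22 z 0.1337
```

{"name": "send_rows", "arguments": {"motion": [-1,0.1,0,0,0,0,0,-1,0.3,-0.02,-0.02,0,0,0,-1,0.5,-0.04,-0.03,0,0,0,-1,0.6,-0.05,-0.03,0,0,0,-1,0.6,-0.05,-0.03,0,0,0,-1,0.5,-0.04,-0.03,0,0,0,-1,0.4,-0.03,-0.02,0,0,0,-1,0.2,-0.02,-0.02,0,0,0,-1,0.1,0,0,0,0,0]}}

```text
time_s: 46.45
eef_pos: [0.4276, -0.3338, 0.3517]
eef_rot: [[-0.996, 0.076, 0.053], [0.076, 0.997, -0.004], [-0.054, -0.0, -0.999]]
wrist_force: [0.6, -0.6, -1.7]
width: 0.0191
```

{"name": "send_rows", "arguments": {"motion": [-1,0.01,0.2,0,0,0,0,-1,0.02,0.4,0,0,0,0,-1,0.03,0.6,0,0,0,0,-1,0.038,0.8,0,0,0,0,-1,0.038,0.8,0,0,0,0,-1,0.038,0.8,0,0,0,0,-1,0.038,0.8,0,0,0,0,-1,0.038,0.8,0,0,0,0,-1,0.038,0.8,0,0,0,0,-1,0.038,0.8,0,0,0,0,-1,0.038,0.8,0,0,0,0,-1,0.038,0.8,0,0,0,0,-1,0.038,0.8,0,0,0,0,-1,0.038,0.8,0,0,0,0,-1,0.038,0.8,0,0,0,0,-1,0.038,0.8,0,0,0,0,-1,0.038,0.8,0,0,0,0,-1,0.038,0.8,0,0,0,0,-1,0.038,0.8,0,0,0,0,-1,0.038,0.8,0,0,0,0]}}

```text
time_s: 48.45
eef_pos: [0.4395, 0.1128, 0.3504]
eef_rot: [[-0.996, 0.074, 0.053], [0.074, 0.997, -0.003], [-0.053, 0.0, -0.999]]
wrist_force: [0.3, -0.2, -2.5]
width: 0.0196
```

{"name": "send_rows", "arguments": {"motion": [-1,0.038,0.8,0,0,0,0,-1,0.038,0.8,0,0,0,0,-1,0.038,0.8,0,0,0,0,-1,0.038,0.8,0,0,0,0,-1,0.038,0.8,0,0,0,0,-1,0.038,0.8,0,0,0,0,-1,0.038,0.8,0,0,0,0,-1,0.038,0.8,0,0,0,0,-1,0.03,0.7,0,0,0,0,-1,0.02,0.5,0,0,0,0,-1,0.02,0.4,0,0,0,0,-1,0.01,0.2,0,0,0,0,-1,0,0.05,0,0,0,0,-1,0.01,0,0.2,0,0,0,-1,0.02,0,0.4,0,0,0,-1,0.03,0,0.6,0,0,0,-1,0.03,0,0.6,0,0,0,-1,0.02,0,0.4,0,0,0,-1,0.01,0,0.25,0,0,0,-1,0.01,0,0.12,0,0,0]}}

```text
time_s: 50.45
eef_pos: [0.448, 0.3579, 0.2716]
eef_rot: [[-0.996, 0.076, 0.052], [0.076, 0.997, -0.005], [-0.052, -0.001, -0.999]]
wrist_force: [-0.3, 0.1, -0.8]
width: 0.02
```

Run:
```python
from h import *
tip()
d=snap('scene');W=cloud(d)
m=(W[...,0]>.5)&(W[...,0]<.66)&(W[...,1]>.28)&(W[...,1]<.43)&(W[...,2]>.035)&(W[...,2]<.07)
fitr(W,m,'on blade'); covers()
```

```text
TCP [0.448  0.3579 0.2716] tip [0.6014 0.346  0.0491] pitch down -2.99 heading -4.36 t 50.45
on blade 451 [0.5503 0.3496] [0.0583 0.1003] 84.16 z 0.054
top tray 332 0.5913 0.2652 size 0.06 0.058 z [0.0077 0.0108 0.0133]
top tray 337 0.5829 0.182 size 0.055 0.059 z [0.0075 0.0103 0.013 ]
scene tray 217 0.5762 0.1848 size 0.058 0.057 z [0.0063 0.0106 0.0154]
scene tray 246 0.5814 0.2626 size 0.065 0.061 z [0.0058 0.0107 0.0147]
```

{"name": "send_rows", "arguments": {"motion": [-1,-0.135,0,-0.08,0,0.25,0,-1,-0.27,0,-0.16,0,0.5,0,-1,-0.27,0,-0.16,0,0.5,0,-1,-0.27,0,-0.16,0,0.5,0,-1,-0.27,0,-0.16,0,0.5,0,-1,-0.03,0,0.3,0,0,0,-1,-0.04,0,0.4,0,0,0,-1,-0.03,0,0.3,0,0,0,-1,-0.02,0,0.15,0,0,0]}}

```text
time_s: 51.5
eef_pos: [0.4836, 0.3552, 0.2572]
eef_rot: [[-0.992, 0.075, -0.106], [0.075, 0.997, 0.006], [0.106, -0.002, -0.994]]
wrist_force: [-0.6, -0.6, -1.6]
width: 0.0199
```

{"name": "send_rows", "arguments": {"motion": [-1,-0.135,0,-0.06,0,0.25,0,-1,-0.135,0,-0.06,0,0.25,0,-1,-0.135,0,-0.06,0,0.25,0,-1,-0.135,0,-0.06,0,0.25,0,-1,-0.135,0,-0.06,0,0.25,0,-1,-0.135,0,-0.06,0,0.25,0,-1,-0.135,0,-0.06,0,0.25,0,-1,-0.135,0,-0.06,0,0.25,0,-1,-0.135,0,-0.06,0,0.25,0,-1,-0.135,0,-0.06,0,0.25,0,-1,-0.135,0,-0.08,0,0.25,0,-1,-0.135,0,-0.08,0,0.25,0,-1,-0.135,0,-0.07,0,0.25,0,-1,-0.135,0,-0.07,0,0.25,0,-1,-0.135,0,-0.07,0,0.25,0,-1,-0.135,0,-0.07,0,0.25,0,-1,-0.135,0,-0.07,0,0.25,0,-1,-0.135,0,-0.07,0,0.25,0,-1,0,0,0,0,0,0,-1,0,0,0,0,0,0]}}

```text
time_s: 53.5
eef_pos: [0.5637, 0.3494, 0.2749]
eef_rot: [[-0.911, 0.076, -0.405], [0.069, 0.997, 0.031], [0.406, -0.0, -0.914]]
wrist_force: [0.1, -0.1, -1.7]
width: 0.0196
```

{"name": "send_rows", "arguments": {"motion": [-1,0,0,0,0,0,0,-1,0.3,0,0,0,0,0,-1,1,0,0,0,0,0,-1,1,0,0,0,0,0,-1,1,0,0,0,0,0,-1,0.5,0,0,0,0,0,-1,0,0,0,0,0,0]}}

```text
time_s: 54.2
eef_pos: [0.4581, 0.3576, 0.3229]
eef_rot: [[-0.912, 0.074, -0.404], [0.067, 0.997, 0.031], [0.405, 0.001, -0.914]]
wrist_force: [0.9, 0.4, -1.6]
width: 0.0197
```

Run:
```python
from h import *
tip(); covers(name='c10')
s2=cv2.imread('pics/c10scene.png')[140:330,150:390]
cv2.imwrite('pics/v10.png',cv2.resize(s2,None,fx=3,fy=3,interpolation=cv2.INTER_CUBIC))
```

```text
TCP [0.4581 0.3576 0.3229] tip [0.4947 0.3552 0.0549] pitch down 23.88 heading -4.2 t 54.2
top tray 331 0.5928 0.263 size 0.058 0.061 z [0.0072 0.0104 0.0134]
top tray 331 0.5827 0.1807 size 0.058 0.058 z [0.0074 0.0107 0.0135]
top tray 310 0.5885 0.3475 size 0.06 0.057 z [0.0073 0.0108 0.0136]
scene tray 234 0.5773 0.1855 size 0.062 0.063 z [0.0063 0.011  0.0152]
scene tray 253 0.5852 0.2648 size 0.063 0.063 z [0.0064 0.0103 0.0152]
scene tray 275 0.5816 0.3463 size 0.064 0.062 z [0.0061 0.0105 0.0156]
```

View pics/v10.png

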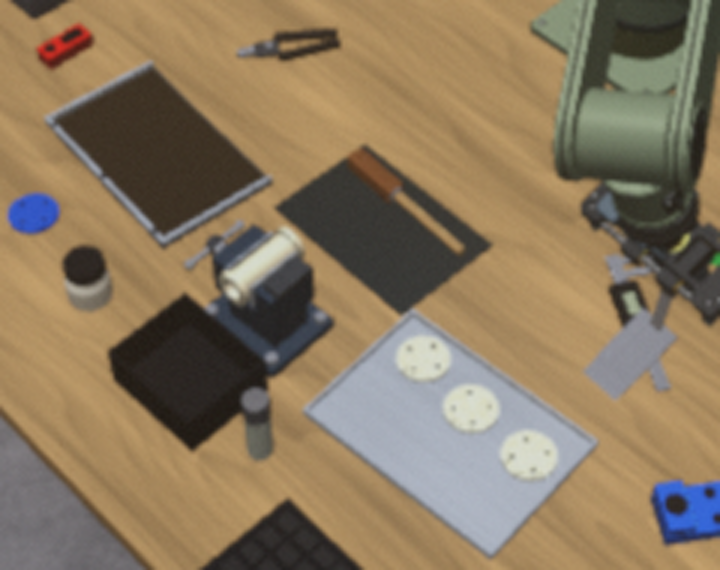

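All three covers lie flat in the tray, at about (423,358), (470,407) and (528,453), with recesses up, and the bed is empty. I'll put the spatula back.

{"name": "send_rows", "arguments": {"motion": [-1,0,0,0,0,-1,0,-1,0,0,0,0,-1,0,-1,0,0,0,0,-1,0,-1,0,0,0,0,-1,0,-1,0,0,0,0,-1,0,-1,0,0,0,0,-0.97,0]}}

```text
time_s: 54.9
eef_pos: [0.4609, 0.3572, 0.3204]
eef_rot: [[-0.997, 0.077, 0.001], [0.077, 0.997, -0.001], [-0.001, -0.001, -1.0]]
wrist_force: [0.4, 1.0, -2.2]
width: 0.0196
```

{"name": "send_rows", "arguments": {"motion": [-1,0,0,0,0,0,1,-1,0,0,0,0,0,1,-1,0,0,0,0,0,1,-1,0,0,0,0,0,1,-1,0,0,0,0,0,1,-1,0,0,0,0,0,1,-1,0,0,0,0,0,1,-1,0,0,0,0,0,1,-1,0,0,0,0,0,1,-1,0,0,0,0,0,1,-1,0,0,0,0,0,1,-1,0,0,0,0,0,1,-1,0,0,0,0,0,1,-1,0,0,0,0,0,1,-1,0,0,0,0,0,1,-1,0,0,0,0,0,1,-1,0,0,0,0,0,1,-1,0,0,0,0,0,1,-1,0,0,0,0,0,1,-1,0,0,0,0,0,1]}}

```text
time_s: 56.9
eef_pos: [0.461, 0.3572, 0.3203]
eef_rot: [[-0.095, 0.996, -0.002], [0.996, 0.095, -0.001], [-0.0, -0.002, -1.0]]
wrist_force: [0.4, -0.9, -1.0]
width: 0.0198
```

{"name": "send_rows", "arguments": {"motion": [-1,0,0,0,0,0,0.8,-1,-0.915,0.114,0,0,0,0,-1,-0.915,0.114,0,0,0,0,-1,-0.915,0.114,0,0,0,0,-1,-0.915,0.114,0,0,0,0,-1,-0.915,0.114,0,0,0,0,-1,-0.915,0.114,0,0,0,0,-1,-0.915,0.114,0,0,0,0,-1,-0.915,0.114,0,0,0,0,-1,-0.915,0.114,0,0,0,0,-1,-0.915,0.114,0,0,0,0,-1,-0.915,0.114,0,0,0,0,-1,0,0,0.6,0,0,0,-1,0,0,0.6,0,0,0,-1,0,0,0.6,0,0,0,-1,0,0,0.5,0,0,0,-1,0,0,0,0,0,0,-1,0,0,0,0,0,0]}}

```text
time_s: 58.7
eef_pos: [0.5109, 0.0569, 0.2519]
eef_rot: [[-0.042, 0.999, -0.002], [0.999, 0.042, -0.0], [0.0, -0.002, -1.0]]
wrist_force: [-0.2, -1.2, -0.2]
width: 0.0191
```

Run:
```python
from h import *
tip(); st()
```

```text
TCP [0.5109 0.0569 0.2519] tip [ 0.5164 -0.085   0.0217] pitch down 0.0 heading -87.58 t 58.7
58.7 [0.5109 0.0569 0.2519] [  5.1  21.6 109.7   0.   48.9   2.6] 0.019144794857323122 [-0.2 -1.2 -0.2]
[[-0.0422, 0.9991, -0.0021], [0.9991, 0.0422, -0.0001], [0.0, -0.0021, -1.0]]
```

{"name": "send_rows", "arguments": {"motion": [-1,0,0,0.4,0,0,0,-1,0,0,0.15,0,0,0,-1,0,0,0.08,0,0,0,-1,0,0,0.03,0,0,0,-1,0,0,0,0,0,0]}}

```text
time_s: 59.2
eef_pos: [0.5102, 0.0573, 0.2325]
eef_rot: [[-0.043, 0.999, -0.001], [0.999, 0.043, 0.0], [0.0, -0.001, -1.0]]
wrist_force: [0.9, -0.2, -0.9]
width: 0.0197
```

{"name": "send_rows", "arguments": {"motion": [1,0,0,0,0,0,0,1,0,0,0,0,0,0,1,0,0,0,0,0,0,1,0,0,0,0,0,0,1,0,0,0,0,0,0,1,0,0,0,0,0,0,1,0,0,0,0,0,0,1,0,0,-0.2,0,0,0,1,0,0,-0.5,0,0,0,1,0,0,-1,0,0,0,1,0,0,-1,0,0,0,1,-0.6,0,-1,0,0,0,1,-0.6,0,-1,0,0,0,1,-0.6,0,-1,0,0,0,1,-0.6,0,0,0,0,0,1,0,0,0,0,0,0]}}

```text
time_s: 60.8
eef_pos: [0.5134, -0.0161, 0.4049]
eef_rot: [[-0.041, 0.999, 0.001], [0.999, 0.041, -0.001], [-0.001, 0.001, -1.0]]
wrist_force: [-0.2, 0.3, 0.1]
width: 0.0908
```

Run:
```python
from h import *
st()
d=snap('wrist','w3'); W=cloud(d); X,Y,Z=W[...,0],W[...,1],W[...,2]
fitr(W,(Z>.055)&(Z<.09)&(abs(Y)<.15)&(X<.56),'sp handle')
rod=(Z>.008)&(Z<.032)&(X<.475)&(X>.4)&(abs(Y)<.13)
fitr(W,rod&(Y<.0-.03),'rod handle part'); fitr(W,rod&(Y>.02),'rod thin'); fitr(W,rod,'all')
p=W[rod]
for a,b in ((-.1,-.06),(-.06,-.03),(-.03,-.01),(0,.03),(.03,.06),(.06,.1)):
    q=p[(p[:,1]>a)&(p[:,1]<b)]; q=q[q[:,2]>q[:,2].max()-.006]; print(a,b,len(q),np.round(q.mean(0),4),np.round(np.ptp(q[:,0]),4))
# sleeve
C=d['color'].astype(int); iv=(C[...,0]>150)&(C[...,0]-C[...,2]>10)&(C[...,0]-C[...,2]<90)
for nm,Wq in (('w3',W),):
    s=iv&(Wq[...,2]>.09)&(Wq[...,2]<.14)&(Wq[...,0]>.55)&(Wq[...,0]<.78)&(abs(Wq[...,1])<.1)
    q=Wq[s]; print('sleeve pts',len(q), np.round(np.percentile(q,[1,50,99],axis=0),4).tolist())
    for a in np.arange(.61,.73,.01):
        t=q[(q[:,0]>a)&(q[:,0]<a+.01)]
        if len(t)>15:
            # circle fit y,z
            A=np.c_[2*t[:,1],2*t[:,2],np.ones(len(t))]; o=np.linalg.lstsq(A,(t[:,1]**2+t[:,2]**2),rcond=None)[0]
            print(round(a,3),len(t),'y mid',round((t[:,1].min()+t[:,1].max())/2,4),'ytop',round(t[np.argsort(t[:,2])[-8:],1].mean(),4),'zmax',round(t[:,2].max(),4),'circ',np.round(o[:2],4),round(np.sqrt(max(0,o[2]+o[0]**2+o[1]**2)),4))
```

```text
60.8 [ 0.5134 -0.0161  0.4049] [-3.1 12.8 97.4 -0.  69.7 -5.4] 0.09078397959636861 [-0.2  0.3  0.1]
[[-0.0408, 0.9992, 0.0014], [0.9992, 0.0408, -0.0008], [-0.0008, 0.0014, -1.0]]
sp handle 1385 [0.5094 0.0629] [0.0198 0.0694] 2.12 z 0.0708
rod handle part 880 [ 0.4346 -0.0583] [0.058  0.0243] 86.76 z 0.0249
rod thin 797 [0.4413 0.0636] [0.0876 0.0121] 86.94 z 0.0182
all 2313 [0.4385 0.01  ] [0.1949 0.0243] 86.76 z 0.022
-0.1 -0.06 364 [ 0.4344 -0.0728  0.0249] 0.0241
-0.06 -0.03 444 [ 0.4359 -0.0447  0.025 ] 0.0237
-0.03 -0.01 309 [ 0.4373 -0.0198  0.025 ] 0.0248
0 0.03 233 [0.4392 0.0155 0.0183] 0.0113
0.03 0.06 246 [0.4409 0.0452 0.0182] 0.0121
0.06 0.1 351 [0.4427 0.0799 0.0181] 0.012
sleeve pts 2402 [[0.6247, 0.0036, 0.0938], [0.6688, 0.0277, 0.1175], [0.7135, 0.0401, 0.1243]]
0.62 264 y mid 0.019 ytop 0.0189 zmax 0.1251 circ [0.0189 0.1101] 0.0164
0.63 228 y mid 0.0179 ytop 0.0201 zmax 0.1237 circ [0.0185 0.1083] 0.0149
0.64 248 y mid 0.0199 ytop 0.0184 zmax 0.1214 circ [0.0196 0.105 ] 0.0163
0.65 247 y mid 0.0203 ytop 0.0171 zmax 0.1211 circ [0.0201 0.1051] 0.0162
0.66 248 y mid 0.0214 ytop 0.0194 zmax 0.1215 circ [0.0207 0.1053] 0.0161
0.67 247 y mid 0.0215 ytop 0.0245 zmax 0.1214 circ [0.0212 0.1052] 0.0162
0.68 248 y mid 0.0219 ytop 0.0202 zmax 0.1215 circ [0.0217 0.1052] 0.0161
0.69 248 y mid 0.0221 ytop 0.0249 zmax 0.1214 circ [0.0224 0.1051] 0.0162
0.7 290 y mid 0.0247 ytop 0.0211 zmax 0.1253 circ [0.0238 0.1094] 0.0144
0.71 134 y mid 0.0239 ytop 0.0266 zmax 0.125 circ [0.0233 0.105 ] 0.0202
```

View pics/w3.png

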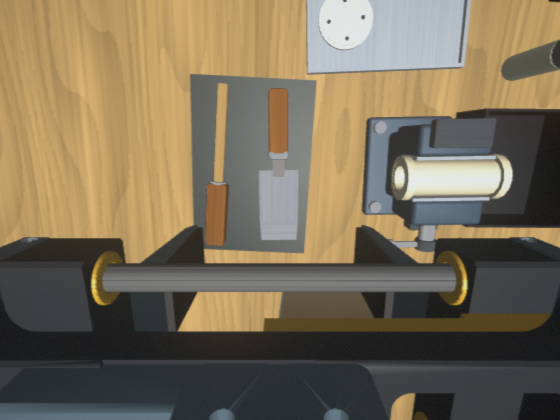

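The wrist view shows the spatula back on the mat at about (279,165), the rod at (218,165) and the sleeve mouth at (400,177). I'll grasp the rod with a limited opening so the finger doesn't hit the blade.

{"name": "send_rows", "arguments": {"motion": [0.1,0,0,0,0,0,0.7,0.1,0,0,0,0,0,0.65,0.1,-0.13,-0.63,0,0,0,0,0.1,-0.13,-0.63,0,0,0,0,0.1,-0.13,-0.63,0,0,0,0,0.1,-0.12,-0.64,0,0,0,0,0.1,0,0,1,0,0,0,0.1,0,0,1,0,0,0,0.1,0,0,1,0,0,0,0.1,0,0,1,0,0,0,0.1,0,0,1,0,0,0,0.1,0,0,1,0,0,0,0.1,0,0,0.3,0,0,0,0.1,0,0,0,0,0,0]}}

```text
time_s: 62.25
eef_pos: [0.4362, -0.0255, 0.2135]
eef_rot: [[0.051, 0.999, -0.005], [0.999, -0.051, 0.001], [0.0, -0.005, -1.0]]
wrist_force: [0.9, -0.3, 1.4]
width: 0.05
```

{"name": "send_rows", "arguments": {"motion": [0.1,0,0,0.3,0,0,0,0.1,0,0,0.2,0,0,0,0.1,0,0,0.05,0,0,0,0.1,0,0,0,0,0,0,-1,0,0,0,0,0,0,-1,0,0,0,0,0,0,-1,0,0,0,0,0,0,-1,0,0,0,0,0,0,-1,0,0,0,0,0,0,-1,0,0,0,0,0,0,-1,0,0,0,0,0,0], "grip_force": 40}}

```text
time_s: 63.35
eef_pos: [0.4367, -0.0261, 0.1982]
eef_rot: [[0.051, 0.999, -0.001], [0.999, -0.051, -0.0], [-0.0, -0.001, -1.0]]
wrist_force: [-1.4, -0.4, 3.0]
width: 0.0237
```

{"name": "send_rows", "arguments": {"motion": [-1,0,0,-0.3,0,0,0,-1,0,0,-0.8,0,0,0,-1,0,0,-1,0,0,0,-1,0,0,-1,0,0,0,-1,0,0,-0.9,0,0,0,-1,0,0,0,0,0,0.97]}}

```text
time_s: 63.95
eef_pos: [0.4377, -0.0261, 0.3219]
eef_rot: [[0.12, 0.993, 0.007], [0.993, -0.12, -0.001], [0.0, 0.007, -1.0]]
wrist_force: [0.1, -0.0, -0.4]
width: 0.0234
```

{"name": "send_rows", "arguments": {"motion": [-1,0,0,0,0,0,1,-1,0,0,0,0,0,1,-1,0,0,0,0,0,1,-1,0,0,0,0,0,1,-1,0,0,0,0,0,1,-1,0,0,0,0,0,1,-1,0,0,0,0,0,1,-1,0,0,0,0,0,1,-1,0,0,0,0,0,1,-1,0,0,0,0,0,1,-1,0,0,0,0,0,1,-1,0,0,0,0,0,1,-1,0,0,0,0,0,1,-1,0,0,0,0,0,1,-1,0,0,0,0,0,1,-1,0,0,0,0,0,1,-1,0,0,0,0,0,1,-1,0,0,0,0,0,1,-1,0,0,0,0,0,1,-1,0,0,0,0,0,1]}}

```text
time_s: 65.95
eef_pos: [0.4365, -0.026, 0.3183]
eef_rot: [[0.999, 0.053, -0.002], [0.053, -0.999, 0.0], [-0.002, -0.0, -1.0]]
wrist_force: [0.1, -0.5, -0.5]
width: 0.0235
```

{"name": "send_rows", "arguments": {"motion": [-1,0,0,0,0,0,0,-1,0.3,-0.28,0,0,0,0,-1,0.3,-0.28,0,0,0,0,-1,0.3,-0.28,0.25,0,0,0,-1,0.25,-0.28,0.25,0,0,0,-1,0,0,0.4,0,0,0,-1,0,0,0,0,0,0,-1,0,0,0,0,0,0]}}

```text
time_s: 66.75
eef_pos: [0.4695, 0.0099, 0.2904]
eef_rot: [[0.998, 0.056, -0.003], [0.056, -0.998, 0.0], [-0.003, -0.0, -1.0]]
wrist_force: [0.3, 0.5, -1.1]
width: 0.0236
```

Run:
```python
from h import *
s=st();R=np.array(s['eef_rot']);p=np.array(s['eef_pos']); print('rodtip pred',p+R@[.1337,0,.184], 'head',np.degrees(np.arctan2(R[1,0],R[0,0])))
for c in ('scene','top'):
    d=snap(c,'r1'+c); W=cloud(d); m=(W[...,2]>.06)&(W[...,2]<.13)&(W[...,0]>.49)&(W[...,0]<.612)&(abs(W[...,1]-.015)<.03)
    q=W[m]; print(c,len(q))
    for a in np.arange(.49,.61,.02):
        t=q[(q[:,0]>a)&(q[:,0]<a+.02)]
        if len(t)>4: print(round(a,2),len(t),np.round(t.mean(0),4),'zmax',np.round(np.percentile(t[:,2],90),4))
a=cv2.imread('pics/r1scene.png')[170:270,190:330];cv2.imwrite('pics/v11.png',cv2.resize(a,None,fx=5,fy=5,interpolation=cv2.INTER_CUBIC))
```

```text
66.75 [0.4695 0.0099 0.2904] [ -0.2  15.3 112.6   0.   52.3  86.6] 0.023554447611056826 [ 0.3  0.5 -1.1]
[[0.9984, 0.0562, -0.003], [0.0562, -0.9984, 0.0], [-0.003, -0.0002, -1.0]]
rodtip pred [0.60238969 0.0173885  0.10600179] head 3.2221515130997505
scene 134
0.49 28 [0.5013 0.0239 0.096 ] zmax 0.1148
0.51 31 [0.5174 0.0249 0.0931] zmax 0.1131
0.53 19 [0.5388 0.0171 0.11  ] zmax 0.1142
0.55 22 [0.5595 0.0189 0.1097] zmax 0.1146
0.57 20 [0.5803 0.0203 0.1096] zmax 0.1136
0.59 14 [0.5959 0.0197 0.1075] zmax 0.1114
top 0
```

View pics/v11.png

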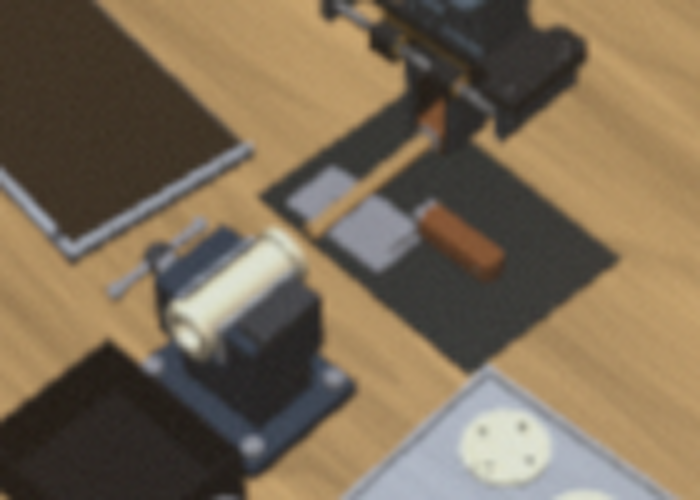

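The rod tip at about (318,232) is in line with the near mouth of the sleeve. I'll insert it.

{"name": "send_rows", "arguments": {"motion": [-1,0.15,0,0.01,0,0,0,-1,0.3,0,0,0,0,0,-1,0.3,0,0,0,0,0,-1,0.3,0,0,0,0,0,-1,0.3,0,0,0,0,0,-1,0.15,0,0,0,0,0,-1,0,0,0,0,0,0]}}

```text
time_s: 67.55
eef_pos: [0.515, 0.012, 0.2905]
eef_rot: [[0.998, 0.056, -0.001], [0.056, -0.998, 0.0], [-0.001, -0.0, -1.0]]
wrist_force: [-0.8, 0.3, -0.8]
width: 0.0238
```

{"name": "send_rows", "arguments": {"motion": [-1,0.2,0,0,0,0,0,-1,0.2,0,0,0,0,0,-1,0.2,0,0,0,0,0,-1,0.2,0,0,0,0,0,-1,0,0,0,0,0,0]}}

```text
time_s: 68.05
eef_pos: [0.5391, 0.0133, 0.2906]
eef_rot: [[0.998, 0.056, -0.0], [0.056, -0.998, 0.0], [-0.0, -0.0, -1.0]]
wrist_force: [0.3, -0.5, 0.2]
width: 0.0237
```

{"name": "send_rows", "arguments": {"motion": [-1,0.3,0,0,0,0,0,-1,0.6,0,0,0,0,0,-1,0.85,0,0,0,0,0,-1,0,0,0,0,0,0,-1,0,0,0,0,0,0,-1,0,0,0,0,0,0]}}

```text
time_s: 68.65
eef_pos: [0.5901, 0.0162, 0.2903]
eef_rot: [[0.998, 0.056, -0.003], [0.056, -0.998, -0.0], [-0.003, -0.0, -1.0]]
wrist_force: [0.1, 0.2, -0.6]
width: 0.0239
```

Run:
```python
from h import *
s=st()
d=snap('scene','r2'); 
for c in ('scene','top'):
    snap(c,'r2'+c)
    for r in manip.regions_of(c,'core_mid'): 
        W=cloud(snap(c)); print(c,round(r['conf'],2),r['bbox'],np.round(np.nanmedian(W[r['pixels']],0),3))
a=cv2.imread('pics/r2scene.png')[200:300,170:290];b=cv2.imread('pics/r2top.png')[90:200,220:340]
f=lambda a:cv2.resize(a,(400,350),interpolation=cv2.INTER_CUBIC)
cv2.imwrite('pics/v12.png',cv2.convertScaleAbs(cv2.hconcat([f(a),f(b)]),alpha=1.6,beta=20))
```

```text
68.65 [0.5901 0.0162 0.2903] [ 0.5 25.  96.9  0.  58.3 87.3] 0.023943606693337435 [ 0.1  0.2 -0.6]
[[0.9985, 0.0555, -0.0028], [0.0555, -0.9985, -0.0], [-0.0028, -0.0001, -1.0]]
```

View pics/v12.png

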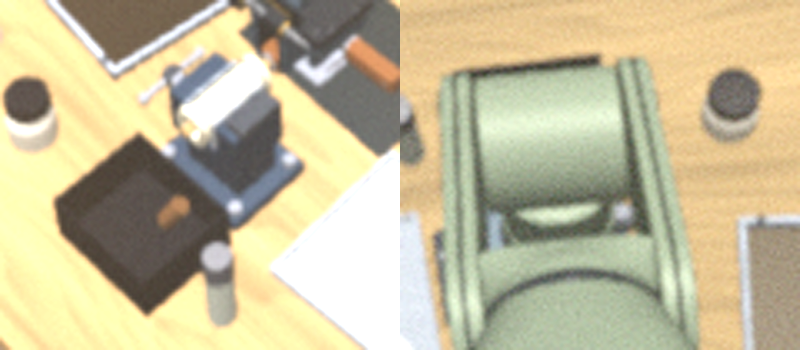

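The left view shows the brown core lying in the scrap bin at about (173,212). I'll withdraw the rod and return it.

{"name": "send_rows", "arguments": {"motion": [-1,-0.3,0,0,0,0,0,-1,-0.6,0,0,0,0,0,-1,-0.8,0,0,0,0,0,-1,-0.8,0,0,0,0,0,-1,-0.8,0,0,0,0,0,-1,-0.8,0,0,0,0,0,-1,-0.4,0,0,0,0,0,-1,0,0,-0.7,0,0,0,-1,0,0,0,0,0,-0.97]}}

```text
time_s: 69.8
eef_pos: [0.4562, 0.0087, 0.3139]
eef_rot: [[0.992, 0.125, 0.004], [0.125, -0.992, 0.0], [0.004, 0.0, -1.0]]
wrist_force: [-0.4, 0.3, 0.3]
width: 0.0238
```

{"name": "send_rows", "arguments": {"motion": [-1,0,0,0,0,0,-1,-1,0,0,0,0,0,-1,-1,0,0,0,0,0,-1,-1,0,0,0,0,0,-1,-1,0,0,0,0,0,-1,-1,0,0,0,0,0,-1,-1,0,0,0,0,0,-1,-1,0,0,0,0,0,-1,-1,0,0,0,0,0,-1,-1,0,0,0,0,0,-1,-1,0,0,0,0,0,-1,-1,0,0,0,0,0,-1,-1,0,0,0,0,0,-1,-1,0,0,0,0,0,-1,-1,0,0,0,0,0,-1,-1,0,0,0,0,0,-1,-1,0,0,0,0,0,-1,-1,0,0,0,0,0,-1,-1,0,0,0,0,0,-1,-1,0,0,0,0,0,-1]}}

```text
time_s: 71.8
eef_pos: [0.4559, 0.0087, 0.3119]
eef_rot: [[0.048, 0.999, -0.001], [0.999, -0.048, 0.0], [-0.0, -0.001, -1.0]]
wrist_force: [-0.5, -0.3, -0.7]
width: 0.024
```

{"name": "send_rows", "arguments": {"motion": [-1,-0.4,-0.2,0,0,0,0,-1,-0.4,-0.2,0,0,0,0,-1,-0.4,-0.2,0,0,0,0,-1,0,0,0.6,0,0,0,-1,0,0,0.7,0,0,0,-1,0,0,0.7,0,0,0,-1,0,0,0.6,0,0,0,-1,0,0,0.4,0,0,0,-1,0,0,0,0,0,0,-1,0,0,0,0,0,0]}}

```text
time_s: 72.8
eef_pos: [0.4358, -0.027, 0.222]
eef_rot: [[0.052, 0.999, -0.001], [0.999, -0.052, -0.0], [-0.0, -0.001, -1.0]]
wrist_force: [0.5, -0.6, 0.3]
width: 0.0237
```

{"name": "send_rows", "arguments": {"motion": [-1,0,0,0.4,0,0,0,-1,0,0,0.25,0,0,0,-1,0,0,0.1,0,0,0,-1,0,0,0.03,0,0,0,-1,0,0,0,0,0,0]}}

```text
time_s: 73.3
eef_pos: [0.436, -0.0264, 0.1986]
eef_rot: [[0.051, 0.999, -0.001], [0.999, -0.051, -0.0], [-0.0, -0.001, -1.0]]
wrist_force: [0.3, -0.2, -0.4]
width: 0.0238
```

{"name": "send_rows", "arguments": {"motion": [0.1,0,0,0,0,0,0,0.1,0,0,0,0,0,0,0.1,0,0,0,0,0,0,0.1,0,0,0,0,0,0,0.1,0,0,-0.2,0,0,0,0.1,0,0,-0.5,0,0,0,0.1,0,0,-1,0,0,0,0.1,0,0,-1,0,0,0,0.1,0,0,-1,0,0,0,0.1,0,0,-1,0,0,0,0.1,0,0,-1,0,0,0,0.1,0,0,-1,0,0,0,0.1,0,0,0,0,0,0]}}

```text
time_s: 74.6
eef_pos: [0.4369, -0.0264, 0.4036]
eef_rot: [[0.051, 0.999, 0.008], [0.999, -0.051, -0.001], [-0.0, 0.008, -1.0]]
wrist_force: [0.9, -0.1, -0.5]
width: 0.0503
```

Run:
```python
from h import *
st(); covers()
snap('scene','fin'); snap('wrist','finw')
a=cv2.imread('pics/fin.png')[140:340,130:410]
cv2.imwrite('pics/v13.png',cv2.resize(a,None,fx=2.8,fy=2.8,interpolation=cv2.INTER_CUBIC))
```

```text
74.6 [ 0.4369 -0.0264  0.4036] [ -5.    5.8 106.4  -0.   67.4  -2. ] 0.050302404626102415 [ 0.9 -0.1 -0.5]
[[0.0512, 0.9987, 0.0079], [0.9987, -0.0512, -0.0008], [-0.0003, 0.0079, -1.0]]
top tray 326 0.5926 0.2637 size 0.056 0.061 z [0.0077 0.0108 0.0136]
top tray 337 0.582 0.1819 size 0.06 0.058 z [0.0077 0.0107 0.0134]
top tray 307 0.5879 0.3483 size 0.058 0.058 z [0.0077 0.0107 0.0133]
scene tray 231 0.5767 0.1843 size 0.061 0.06 z [0.0058 0.0111 0.0157]
scene tray 242 0.5852 0.2648 size 0.067 0.058 z [0.0075 0.0111 0.0156]
scene tray 268 0.5809 0.3452 size 0.066 0.06 z [0.0061 0.0102 0.0143]
```

View pics/v13.png

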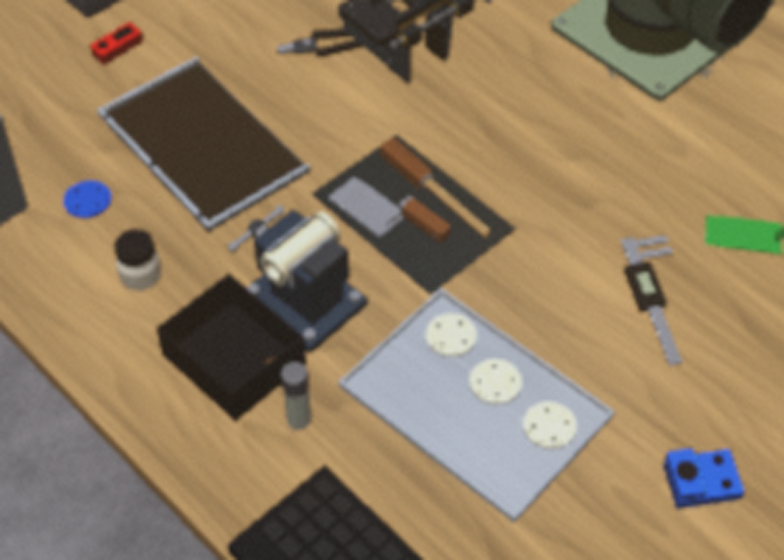

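The final view shows three covers flat in the tray, both tools on the mat, and bystanders in place. The brown core shows at about (272,357), inside the bin and half hidden by the camera-side wall. I'll hand in.

```bash
python3 -c "
from h import *
print(manip.hand_in())"
```

```text
the job is handed in; nothing more can be done
None
```

The job is done and handed in at about 75 s of the 210 s. I scooped all three covers off the build sheet with the spatula and tipped them onto the tray. I then pushed the core out of the sleeve into the scrap bin with the rod and put both tools back on the mat.

- **Covers:** both fixed cameras measured three discs on the tray floor at about (0.58, 0.18), (0.59, 0.26) and (0.585, 0.347), with their tops at about 10–11 mm, as expected for a cover lying flat. The screw recesses are up. The two cameras differed by up to 8 mm in x.
- **Core:** right after the push the picture showed it lying in the bin. In the last picture it had rolled to the bin's left wall and was partly hidden. The trained network did not report it, so this rests on the pictures alone.
- **Tools and other objects:** the last picture showed the spatula and rod lying on the mat. The bystanders in view, the green spatula and the blue disc looked unmoved. I checked these by eye only; the cutters were partly hidden behind the arm.
- **Forces:** the wrist force stayed below about 8 N in the readings returned after each move. I saw no sign that any cover had been knocked aside.

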